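Stand the knocked-over bottle back in the gap of the bath rack

ROBOT

A 6-joint arm with a two-finger parallel gripper is mounted at the origin on the work surface. World frame = base frame: x ahead of the robot, y to its left, z up, the work surface at z = 0. Lengths are in m, angles in degrees, forces in N, time in s.
With the tool pointing down it reaches from about 0.375 to 0.9 m from the base axis. Payload 3.1 kg.
Tool frame: the origin (TCP) lies on the centre line of the jaws, within the pads' length; the fingertips stand 19 mm ahead of it and the grasp point (between the pads) is the TCP (tips_ahead is the distance from the TCP to the fingertips, in m); z points along the fingers, y is the line along which they close (so a half turn about z gives the same grasp; the last joint's range is limited). The gripper opens to 87 mm and grips with 3 to 60 N. Pads are 19 mm wide; open, the fingers measure 117 mm over their backs; the gripper's body (75 mm by 190 mm) begins 51 mm behind the grasp point.
Start: joints at [-82.363, 30.224, 82.088, -0, 67.689, -10.227], TCP at [0.192, -0.595, 0.242] pointing down, gripper open.
Joint ranges: [-176.69, 176.69], [-43.24, 126.21], [12.49, 139.97], [-82, 262], [0, 151.66], [-163.58, 163.58]. Speed limits (degrees/s): [159.86, 159.86, 180, 180, 180, 180].

INTERFACE

Orientations are given as a 3x3 rotation matrix whose columns are the frame's x, y, z axes.
In Python, from rig import read_state, capture, hand_in, trace, landmark_of, tips_ahead gives the robot as it stands.
- The arm moves only by the shell command python3 -m jog 'ROWS'. ROWS is JSON, a list of rows, each an object of numbers: "tx", "ty", "tz": the shift along the tool's x, y, z in cm; "roll": the turn about the tool's z in rad; "jaw": the opening, from 0 (shut) to 1 (fully open). A call has 1 to 8 rows; each row shifts and turns the commanded pose from where the row before left it, along the tool's axes as they then stand; what a row does not reach is not made up. A row lasts 1/10 s, in which the tool goes at most 50 mm and 8.59 degrees, less where a joint would pass 70% of its speed; a pose out of reach is approached as far as the arm can. A call with a gripper value outside its range is refused whole. The fingers move at their own pace and stop on an object; the grip force is fixed at half the most. Time passes only in rows, so rows that do not move let the fingers close. It gives the time, the measured TCP pose, the force, the opening and the grip force at its end, in the units of the state.
- read_state(): the state, without advancing time (a new reading comes with each control period).
- capture(name): name is "side" or "top" or "wrist"; returns a dict with "img" (420x560x3 uint8, red, green, blue), "vertical_fov" (degrees; the focal length in pixels is half the picture's height over the tangent of half this angle, whatever the lens; pixels are square), "cx", "cy" (the principal point, pixels), "cam_to_world" (4x4, takes a point from camera to world coordinates); the wrist camera has in their place "tool_from_camera" (4x4, takes a point from camera to tool coordinates, whose origin is the TCP and whose axes are the flange's). Camera axes: x right, y up, looking along -z (the intrinsics and any distortion apply to the point x, -y, -z); pixel columns grow to the right and rows downward; lengths in m; the calibration is good to about 2 mm. The wrist camera is an equidistant fisheye: a pixel r from the principal point sees the ray r / f radians off the axis. A picture is of the moment at which its call begins: read the wrist's pose just before it. There is no depth.
- hand_in(): hands the job in; it is judged then, once.
Trained networks look in the newest picture that a camera, given by its name, has taken for a name from the list of things; names that differ only in an ending like _2 or _b are one class to them, and where a whole thing is asked for, a point or a joint stands for the part that bears it (a point fixed in the world has none). Each returns a list of dicts, best first, with "p" (0 to 1); they miss things now and then, are a little off and sometimes report something else, mostly with a low value. They report only what shows in the picture. A call takes as long as a camera call. They do not tell look-alikes from the thing itself.
- trace(camera, thing): "pixels" (420x560 bool, what is visible of it) and "bbox" ([left, top, width, height] in pixels, round what is visible of it).
- landmark_of(camera, thing): "point" ([row, column] in pixels: a listed point, or the origin of a listed thing).
The state is a dict: "time_s": time; "joint_positions": joint angles; "qvel": joint speeds; "tau": joint torques, N m; "position": TCP position; "tcp_rot": TCP orientation; "force": force on the tool from outside, world axes, zero at the start; "moment": the same for the moment, N m; "opening": opening from 0.0 (shut) to 1.0 (fully open); "grasp_force": force on a finger pad.
Only numpy, scipy, OpenCV 4.12 (cv2) and the standard library are available. Lean on these libraries where they do the work, as an engineer would, in place of code of your own. Each camera call takes 0.05 s, during which the arm holds its last target. There are 200 camera calls.

TASK

The flat shampoo bottle has been knocked over on the bath's tiled deck. Stand it upright in the middle of whichever of the rack's three places is free, under the wire shelf, squarely with the pouring lip of its cap facing the rack's front (the robot's side), and let go of it. Leave the two jars in the rack, the bath brush and the soap dish where they are.

Things in the scene. Friction and masses are not known exactly. Their poses are not given: they have to be found in the camera images.
- bottle: Flat white bottle, 54 wide (y) x 34 thick (x) x 108 mm, with a neck and a 44 x 30 mm grey flip cap: 138 mm tall, 0.3 kg. Origin: centre of its underside; z runs to the cap, -x is the front broad face, where the cap's lip stands out. It starts lying on its back face, front up, axis 17 mm above the deck, cap pointing left, right or away from the robot.
- lip (a point): Tip of the pouring lip, a 16 mm wide grey beak on the cap: 132 mm up the bottle's axis and 25 mm in front (-x) of it.
- rack: Fixed rack at the right: white tray 110 (x) x 400 (y) mm, floor 10 mm thick, 4 mm rim all round, 20 mm above the deck. Over it a chrome wire shelf carried by a 6 mm upright at each end (x = +50, y = +-198 mm); a thin wire 70 mm up along the back; the front is open. Origin: centre of the underside, on the deck; -x is the front, towards the robot, y left, z up.
- shelf_front (a point): Middle of the wire shelf's front wire: 15 mm in front of the tray's centre line, 190 mm above the deck. The shelf's 6 mm wires (underside 187 mm up) reach from here 65 mm back over the rack's whole length; two low things stand fixed on it.
- spot_left (a point): Centre of the left place (rack y = +120 mm), on the tray's floor, 10 mm above the deck; marked by a thin grey disc 72 mm across. Axes as the rack's.
- spot_mid (a point): Centre of the middle place, likewise (rack y = 0).
- spot_right (a point): Centre of the right place, likewise (rack y = -120 mm).
- jar_wide: White jar with a black lid, 64 mm across, 60 mm high, standing on one of the three places. Origin: centre of its underside.
- jar_slim: White jar with an aluminium lid, 50 mm across, 82 mm high, standing on another of the three places. Origin: centre of its underside.
- brush: Wooden bath brush lying on the deck to the left, 249 mm long, 50 mm wide, 36 mm high, bristles down. Origin: on the deck under its handle, 40 mm from the head; x runs to the head.
- soap_dish: White soap dish 85 x 120 x 22 mm with a bar of soap, on the deck beyond the bottle. Origin: centre of its underside.
Mind the look-alikes: they are no part of the job. What is shaped like the bottle but black is not meant.

How it is judged (in metres and radians):
At the end, for the whole second after the job is handed in: The bottle stands released and at rest on the free place: upright (0.08 rad), on the tray floor (4 mm), within 18 mm in depth and 22 mm sideways of its centre, square (0.2 rad), lip to the front. Jars within 12 mm, brush and soap dish within 30 mm, of where they started (((x of bottle in the frame of spot_left between -0.018 and 0.018 m and y of bottle in the frame of spot_left between -0.022 and 0.022 m and z of bottle in the frame of spot_left between -0.004 and 0.004 m and x of lip in the frame of spot_left below -0.003 m) or (x of bottle in the frame of spot_mid between -0.018 and 0.018 m and y of bottle in the frame of spot_mid between -0.022 and 0.022 m and z of bottle in the frame of spot_mid between -0.004 and 0.004 m and x of lip in the frame of spot_mid below -0.003 m) or (x of bottle in the frame of spot_right between -0.018 and 0.018 m and y of bottle in the frame of spot_right between -0.022 and 0.022 m and z of bottle in the frame of spot_right between -0.004 and 0.004 m and x of lip in the frame of spot_right below -0.003 m)) and angle between bottle's own z axis and vertical below 0.08 rad and angle between the x axis of bottle and the x axis of rack, either way round below 0.2 rad and linear speed of bottle below 0.02 m/s and contact force between bottle and the fingers below 0.1 N and not (distance of jar_wide from where it was at the start of the episode above 0.012 m) and not (distance of jar_slim from where it was at the start of the episode above 0.012 m) and not (distance of brush from where it was at the start of the episode above 0.03 m) and not (distance of soap_dish from where it was at the start of the episode above 0.03 m)); the robot touches nothing.
It fails at once if a jar in the rack is shoved (over 20 mm) or tipped (over 0.3 rad) (distance of any of jar_wide, jar_slim from where it was at the start of the episode above 0.02 m or angle between any of jar_wide, jar_slim's own z axis and vertical above 0.3 rad).
It fails at once if the brush or the soap dish is moved by more than 30 mm (distance of any of brush, soap_dish from where it was at the start of the episode above 0.03 m).
It also fails if it takes over 40 s, if anything falls off the work surface, if the arm or the gripper's body presses on something with over 40 N, if the wrist force passes 120 N, or if a joint passes its speed limit or range.

## Working session

There is one attempt and no reset: what is moved stays moved. The work goes in short steps, Python scripts to look and compute and a shell command to move; the robot and the scene stay as the last step left them, time stands still between calls to the robot, and variables do not carry over. Pictures are saved under pics/ and viewed, at most 10 in all, crops included, and the job is handed in when it is done.

```bash
mkdir -p pics; ls; python3 - <<'E'
from rig import *
import cv2,pickle
s=read_state();print(s['position'],s['tcp_rot'],s['time_s'],tips_ahead)
for c in ['side','top']:
    d=capture(c);cv2.imwrite(f'pics/{c}0.png',d['img'][:,:,::-1]);print(c,d['vertical_fov'],d['cx'],d['cy'],d['cam_to_world'].tolist() if hasattr(d['cam_to_world'],'tolist') else d['cam_to_world'])
    r={}
    for t in ['bottle','lip','rack','shelf_front','spot_left','spot_mid','spot_right','jar_wide','jar_slim','brush','soap_dish']:
        r[t]=[([round(float(x),1) for x in q['point']],round(q['p'],2)) for q in landmark_of(c,t)][:3];print(t,r[t])
    print('trace',[(q['bbox'],round(q['p'],2)) for q in trace(c,'bottle')])
    d['lm']=r;pickle.dump(d,open(c+'.pkl','wb'))
E
```

```text
pics
[ 0.19165588 -0.59417323  0.24058026] [[ 9.51782797e-01  3.06772572e-01 -3.10346529e-04]
 [ 3.06772529e-01 -9.51780536e-01  2.10408880e-03]
 [ 3.50094947e-04 -2.09784132e-03 -9.99997738e-01]] 0.0 0.019
side 45.568241152337215 274.0620300702455 216.7462498820742 [[-0.7739051191054755, 0.3957512454250493, -0.49442068966302555, -0.11059611554633846], [-0.6330562520284181, -0.4616998101658371, 0.621347782695458, 0.9201398144135174], [0.017625220284339164, 0.7938603384962322, 0.607844646741728, 0.9651842074219225], [0.0, 0.0, 0.0, 1.0]]
bottle [([288.8, 290.0], 0.93), ([289.4, 259.6], 0.58)]
lip [([253.1, 240.7], 0.81), ([318.8, 318.1], 0.81)]
rack [([211.2, 334.7], 0.76)]
shelf_front [([162.1, 342.3], 0.94), ([207.1, 334.5], 0.36), ([234.8, 199.3], 0.23)]
spot_left [([213.4, 302.3], 0.6), ([197.8, 365.8], 0.56)]
spot_mid [([208.6, 333.7], 0.66), ([199.6, 366.9], 0.36)]
spot_right [([197.7, 367.5], 0.6)]
jar_wide [([205.6, 336.5], 0.81), ([392.1, 178.5], 0.69)]
jar_slim [([198.6, 368.3], 0.72), ([288.5, 259.3], 0.23)]
brush []
soap_dish [([235.7, 199.2], 0.95)]
trace [([228.4, 251.5,
[... 315 characters left out ...]
04, 0.10062216147048608, 0.9949051636198808, 1.2843238115064461], [0.0, 0.0, 0.0, 1.0]]
bottle [([256.6, 255.2], 0.93), ([237.9, 237.8], 0.86)]
lip [([191.7, 256.0], 0.97), ([298.8, 237.9], 0.59)]
rack [([217.0, 380.1], 0.92), ([214.8, 403.1], 0.37)]
shelf_front [([216.9, 406.4], 0.59)]
spot_left [([197.9, 350.4], 0.96), ([231.9, 421.0], 0.72), ([215.7, 402.3], 0.23)]
spot_mid [([212.5, 383.3], 0.72), ([252.8, 130.2], 0.29)]
spot_right [([236.1, 423.5], 0.98)]
jar_wide [([215.5, 386.2], 0.8)]
jar_slim [([230.8, 422.9], 0.52)]
brush [([251.7, 131.6], 0.72), ([215.7, 403.8], 0.26)]
soap_dish [([138.6, 263.5], 0.57)]
trace [([231.0, 194.1, 31.6, 48.3], 0.87), ([229.5, 252.3, 32.5, 48.9], 0.59)]
```

```bash
python3 - <<'E'
import cv2
a=cv2.imread('pics/side0.png');b=cv2.imread('pics/top0.png')
cv2.imwrite('pics/side1.png',cv2.resize(a[130:350,150:430],None,fx=2.8,fy=2.7));cv2.imwrite('pics/top1.png',cv2.resize(b[90:330,180:470],None,fx=2.7,fy=2.5))
E
```

```text
(no output)
```

View pics/side1.png

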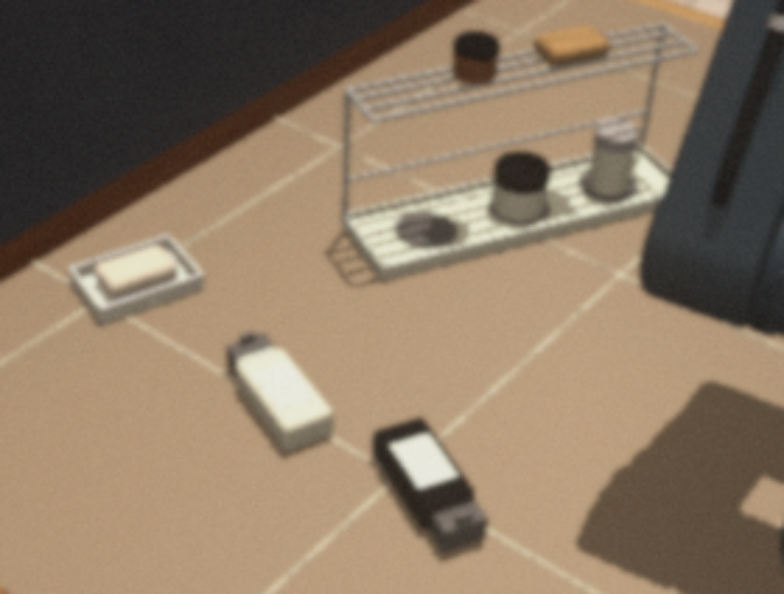

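View pics/top1.png

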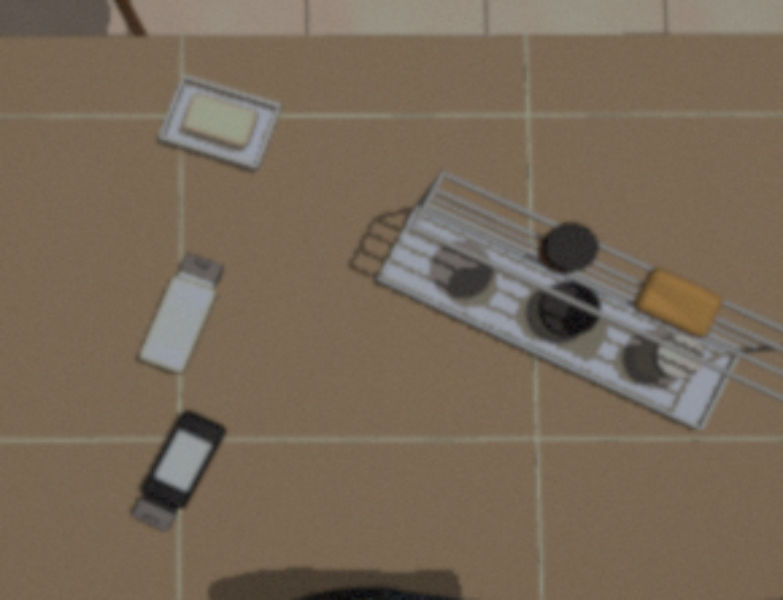

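White bottle (top pixels ≈ col 247, row 214, cap away from the robot) is the one meant. The one at top ≈ (247, 275) is black with a label, so it is only the look-alike. In the rack, the left place (grey disc, top ≈ (351, 198)) is free; the wide jar is in the middle place and the slim jar in the right one.

```bash
cat > h.py <<'E'
import numpy as np,pickle,cv2
def ray(d,rc):
    f=210/np.tan(np.radians(d['vertical_fov'])/2)
    v=np.array([(rc[1]-d['cx'])/f,-(rc[0]-d['cy'])/f,-1]);M=np.array(d['cam_to_world'])
    v=M[:3,:3]@v;return M[:3,3],v/np.linalg.norm(v)
def wray(d,rc,s):
    f=210/np.tan(np.radians(d['vertical_fov'])/2)
    u=np.array([rc[1]-d['cx'],rc[0]-d['cy']]);r=np.hypot(*u);t=r/f
    v=np.array([np.sin(t)*u[0]/r,-np.sin(t)*u[1]/r,-np.cos(t)])
    T=np.array(d['tool_from_camera']);R=np.array(s['tcp_rot'])
    return np.array(s['position'])+R@T[:3,3],R@T[:3,:3]@v
def tri(rays):
    A=0;b=0
    for o,v in rays:
        P=np.eye(3)-np.outer(v,v);A=A+P;b=b+P@o
    p=np.linalg.solve(A,b);return p,[1e3*np.linalg.norm((np.eye(3)-np.outer(v,v))@(p-o)) for o,v in rays]
def onz(r,z): o,v=r;return o+v*(z-o[2])/v[2]
E
python3 - <<'E'
from h import *
np.set_printoptions(precision=4,suppress=True)
S=pickle.load(open('side.pkl','rb'));T=pickle.load(open('top.pkl','rb'))
for n,s,t,z in [('bottle',(289.4,259.6),(237.9,237.8),.017),('lip',(253.1,240.7),(191.7,256),.042),('spot_left',(213.4,302.3),(197.9,350.4),.01),('shelf_front',(162.1,342.3),(216.9,406.4),.19),('rack',(211.2,334.7),(217,380.1),0),('jw',(205.6,336.5),(215.5,386.2),.01),('js',(198.6,368.3),(230.8,422.9),.01),('spot_r',(197.7,367.5),(236.1,423.5),.01)]:
    a,b=ray(S,s),ray(T,t);p,e=tri([a,b]);print(n,p,np.round(e,1),'S',onz(a,z)[:2],'T',onz(b,z)[:2])
for n,rc,z in [('FL',(202,319.6),.02),('FR',(261,440),.02),('shelfFL',(90+233/2.5,180+378/2.7),.19),('blackjar',(90+247/2.5,180+570/2.7),.22),('cap far L',(90+253/2.5,180+186/2.7),.03)]: print(n,onz(ray(T,rc),z))
# white bottle outline in both views
for c,d,box in [('top',T,(225,185,265,248)),('side',S,(225,245,275,300))]:
    im=d['img'];x0,y0,x1,y1=box;g=im[y0:y1,x0:x1].astype(int);m=(g.min(2)>(125 if c=='top' else 165)).astype(np.uint8)
    n,l,st,_=cv2.connectedComponentsWithStats(m);k=1+np.argmax(st[1:,4]);cnt=np.argwhere(l==k)[:,::-1].astype(np.float32)
    q=cv2.boxPoints(cv2.minAreaRect(cnt))+[x0,y0];print(c,st[k],q);print(np.array([onz(ray(d,(p[1],p[0])),.034) for p in q]))
E
```

```text
bottle [0.4837 0.2242 0.0266] [1.6 1.6] S [0.4912 0.218 ] T [0.4826 0.2242]
lip [0.6142 0.1649 0.0384] [6.4 6.4] S [0.6056 0.1648] T [0.619  0.1685]
spot_left [ 0.6016 -0.1158  0.0209] [0.7 0.7] S [ 0.6093 -0.1282] T [ 0.6035 -0.1173]
shelf_front [ 0.5375 -0.23    0.1814] [6.4 6.4] S [ 0.5351 -0.2131] T [ 0.5316 -0.2311]
rack [ 0.5429 -0.2088  0.0054] [3. 3.] S [ 0.5442 -0.217 ] T [ 0.5457 -0.2084]
jw [ 0.5469 -0.2241  0.0173] [2.5 2.5] S [ 0.55   -0.2345] T [ 0.5495 -0.2246]
js [ 0.4985 -0.3384  0.0057] [5.5 5.5] S [ 0.4915 -0.3365] T [ 0.5029 -0.3339]
spot_r [ 0.4891 -0.3307  0.018 ] [2.8 2.8] S [ 0.4962 -0.3393] T [ 0.487  -0.3351]
FL [ 0.5901 -0.0224  0.02  ]
FR [ 0.4127 -0.3779  0.02  ]
shelfFL [ 0.6209 -0.0076  0.19  ]
blackjar [ 0.6012 -0.1855  0.22  ]
cap far L [0.6222 0.1906 0.03  ]
top [  8  14  26  39 590] [[231.5862 232.0345]
 [245.3103 197.7241]
 [260.3103 203.7241]
 [246.5862 238.0345]]
[[0.4996 0.2411 0.034 ]
 [0.602  0.2009 0.034 ]
 [0.5838 0.156  0.034 ]
 [0.4817 0.1965 0.034 ]]
side [ 10  14  33  30 540] [[233.28 264.04]
 [247.2  253.6 ]
 [268.08 281.44]
 [254.16 291.88]]
[[0.5971 0.2044 0.034 ]
 [0.5966 0.148  0.034 ]
 [0.4822 0.1943 0.034 ]
 [0.4853 0.2462 0.034 ]]
```

```bash
python3 - <<'E'
from rig import *
import numpy as np
np.set_printoptions(precision=3,suppress=True)
d=capture('wrist');print(np.array(d['tool_from_camera']),d['vertical_fov'])
E
```

```text
[[ 0.     0.953  0.304  0.084]
 [ 1.    -0.     0.     0.   ]
 [ 0.     0.304 -0.953 -0.143]
 [ 0.     0.     0.     1.   ]] 65.70646984690485
```

```bash
python3 -m jog '[{"tz":-4},{"tz":-4},{"tx":2,"ty":-2},{"tx":3.4,"ty":-3.3},{"tx":3.4,"ty":-3.3},{"tx":3.4,"ty":-3.3},{"tx":3.4,"ty":-3.3},{"tx":3.4,"ty":-3.3}]'
python3 -m jog '[{"tx":3.4,"ty":-3.3},{"tx":3.4,"ty":-3.3},{"tx":3.4,"ty":-3.3},{"tx":3.4,"ty":-3.3},{"tx":3.4,"ty":-3.3},{"tx":3.4,"ty":-3.3},{"tx":3.4,"ty":-3.3},{"tx":3.4,"ty":-3.3}]'
python3 -m jog '[{"tx":3.4,"ty":-3.3},{"tx":2,"ty":-2},{"roll":-0.14},{"roll":-0.14},{"roll":-0.14},{"roll":-0.14},{"roll":-0.14},{"roll":-0.14}]'
python3 -m jog '[{"roll":-0.14},{"roll":-0.14},{"roll":-0.14},{"roll":-0.14},{"roll":-0.14},{"roll":-0.14},{"roll":-0.14},{"roll":-0.14}]'
```

```text
$[0]: bad value
$[0]: bad value
$[0]: bad value
$[0]: bad value
```

```bash
python3 -m jog '[{"tx":0,"ty":0,"tz":-4,"roll":0,"jaw":1},{"tx":0,"ty":0,"tz":-4,"roll":0,"jaw":1},{"tx":2,"ty":-2,"tz":0,"roll":0,"jaw":1},{"tx":3.4,"ty":-3.3,"tz":0,"roll":0,"jaw":1},{"tx":3.4,"ty":-3.3,"tz":0,"roll":0,"jaw":1},{"tx":3.4,"ty":-3.3,"tz":0,"roll":0,"jaw":1}]'
```

```text
time_s: 1.95
position: [0.2718, -0.4426, 0.3216]
tcp_rot: [[0.952, 0.306, 0.0], [0.306, -0.952, -0.0], [0.0, 0.0, -1.0]]
force: [-0.1, 0.1, 0.5]
opening: 0.999
grasp_force: 0.0
```

```bash
python3 -m jog '[{"tx":3.35,"ty":-3.25,"tz":0,"roll":0,"jaw":1},{"tx":3.35,"ty":-3.25,"tz":0,"roll":0,"jaw":1},{"tx":3.35,"ty":-3.25,"tz":0,"roll":0,"jaw":1},{"tx":3.35,"ty":-3.25,"tz":0,"roll":0,"jaw":1},{"tx":3.35,"ty":-3.25,"tz":0,"roll":0,"jaw":1},{"tx":3.35,"ty":-3.25,"tz":0,"roll":0,"jaw":1},{"tx":3.35,"ty":-3.25,"tz":0,"roll":0,"jaw":1},{"tx":3.35,"ty":-3.25,"tz":0,"roll":0,"jaw":1}]'
python3 -m jog '[{"tx":3.35,"ty":-3.25,"tz":0,"roll":0,"jaw":1},{"tx":3.35,"ty":-3.25,"tz":0,"roll":0,"jaw":1},{"tx":3.35,"ty":-3.25,"tz":0,"roll":0,"jaw":1},{"tx":3.35,"ty":-3.25,"tz":0,"roll":0,"jaw":1},{"tx":3.35,"ty":-3.25,"tz":0,"roll":0,"jaw":1},{"tx":3.35,"ty":-3.25,"tz":0,"roll":0,"jaw":1},{"tx":3.35,"ty":-3.25,"tz":0,"roll":0,"jaw":1}]'
python3 -m jog '[{"tx":0,"ty":0,"tz":0,"roll":-0.14,"jaw":1},{"tx":0,"ty":0,"tz":0,"roll":-0.14,"jaw":1},{"tx":0,"ty":0,"tz":0,"roll":-0.14,"jaw":1},{"tx":0,"ty":0,"tz":0,"roll":-0.14,"jaw":1},{"tx":0,"ty":0,"tz":0,"roll":-0.14,"jaw":1},{"tx":0,"ty":0,"tz":0,"roll":-0.14,"jaw":1},{"tx":0,"ty":0,"tz":0,"roll":-0.14,"jaw":1},{"tx":0,"ty":0,"tz":0,"roll":-0.14,"jaw":1}]'
python3 -m jog '[{"tx":0,"ty":0,"tz":0,"roll":-0.14,"jaw":1},{"tx":0,"ty":0,"tz":0,"roll":-0.14,"jaw":1},{"tx":0,"ty":0,"tz":0,"roll":-0.14,"jaw":1},{"tx":0,"ty":0,"tz":0,"roll":-0.14,"jaw":1},{"tx":0,"ty":0,"tz":0,"roll":-0.14,"jaw":1},{"tx":0,"ty":0,"tz":0,"roll":-0.14,"jaw":1},{"tx":0,"ty":0,"tz":0,"roll":-0.14,"jaw":1},{"tx":0,"ty":0,"tz":0,"roll":-0.14,"jaw":1}]'
python3 -m jog '[{"tx":0,"ty":0,"tz":5,"roll":-0.14,"jaw":1},{"tx":0,"ty":0,"tz":5,"roll":-0.07,"jaw":1},{"tx":0,"ty":0,"tz":0,"roll":0,"jaw":1}]'
python3 - <<'E'
from rig import *
import pickle,cv2
s=read_state();d=capture('wrist');pickle.dump((s,d),open('w1.pkl','wb'));cv2.imwrite('pics/w1.png',d['img'][:,:,::-1])
for t in ['bottle','lip']: print(t,[(q['point'],q['p']) for q in landmark_of('wrist',t)])
print([(q['bbox'],q['p']) for q in trace('wrist','bottle')],s['time_s'],s['joint_positions'])
E
```

```text
time_s: 2.75
position: [0.4473, -0.1127, 0.3219]
tcp_rot: [[0.952, 0.307, 0.001], [0.307, -0.952, -0.001], [0.001, 0.001, -1.0]]
force: [0.0, 0.1, -0.0]
opening: 1.001
grasp_force: 0.0
time_s: 3.45
position: [0.6007, 0.1759, 0.3216]
tcp_rot: [[0.952, 0.307, 0.0], [0.307, -0.952, -0.0], [0.0, 0.0, -1.0]]
force: [0.6, -1.1, 0.5]
opening: 0.994
grasp_force: 0.0
time_s: 4.25
position: [0.6, 0.174, 0.3215]
tcp_rot: [[0.133, 0.991, -0.0], [0.991, -0.133, 0.0], [-0.0, -0.0, -1.0]]
force: [0.4, -0.2, 0.7]
opening: 0.998
grasp_force: 0.0
time_s: 5.05
position: [0.6, 0.174, 0.3215]
tcp_rot: [[-0.834, 0.551, -0.0], [0.551, 0.834, 0.0], [0.0, -0.0, -1.0]]
force: [-0.2, -0.7, 0.6]
opening: 1.002
grasp_force: 0.0
time_s: 5.35
position: [0.5948, 0.1733, 0.2147]
tcp_rot: [[-0.928, 0.371, -0.016], [0.371, 0.929, -0.002], [0.014, -0.008, -1.0]]
force: [-1.2, 0.0, -0.7]
opening: 1.004
grasp_force: 0.0
bottle [([78.7, 287.3], 0.84), ([46.4, 221.4], 0.66)]
lip [([213.2, 287.8], 0.67)]
[([192.2, 1.6, 62.1, 50.3], 0.98), ([261.7, 79.1, 55.0, 135.4], 0.87)] 5.35 [ 5.92425383e+00  3.18748764e+01  8.37786614e+01 -5.63248178e-03
  6.52768798e+01 -6.22914914e+01]
```

View pics/w1.png

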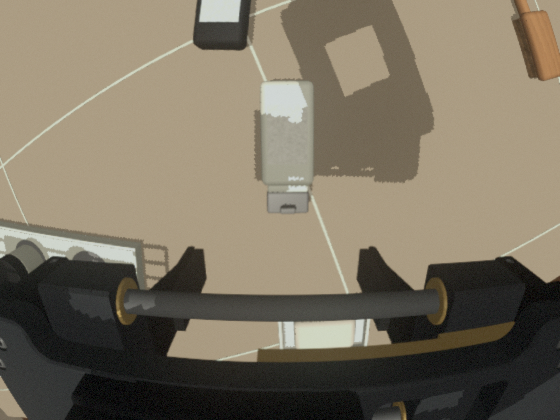

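Wrist view shows the white bottle at cols 261–313, rows 80–213, with the cap at rows 190–213 and the lip mark at (288, 209), front up.

```bash
python3 - <<'E'
from h import *
np.set_printoptions(precision=4,suppress=True)
s,d=pickle.load(open('w1.pkl','rb'))
for n,rc,z in [('b1',(82,262),.034),('b2',(82,313),.034),('t1',(184,263),.034),('t2',(184,313),.034),('c1',(213,267),.032),('c2',(213,308),.032),('lip',(211,288),.042)]: print(n,onz(wray(d,rc,s),z))
S=pickle.load(open('side.pkl','rb'));T=pickle.load(open('top.pkl','rb'))
print(tri([wray(d,(213.2,287.8),s),ray(T,(191.7,256)),ray(S,(253.1,240.7))]),tri([wray(d,(78.7,287.3),s),ray(T,(237.9,237.8)),ray(S,(289.4,259.6))]))
R=np.array(s['tcp_rot']);print(s['position'])
E
```

```text
b1 [0.4812 0.1966 0.034 ]
b2 [0.4995 0.243  0.034 ]
t1 [0.577  0.1585 0.034 ]
t2 [0.5958 0.206  0.034 ]
c1 [0.6077 0.1501 0.032 ]
c2 [0.6237 0.1903 0.032 ]
lip [0.6109 0.1725 0.042 ]
(array([0.6136, 0.1674, 0.0397]), [np.float64(3.7669351549779133), np.float64(5.789374679593856), np.float64(7.629234667424545)]) (array([0.485 , 0.2228, 0.0244]), [np.float64(2.0431960355232284), np.float64(2.7335427261272915), np.float64(1.5440298165678517)])
[0.5948 0.1733 0.2147]
```

```bash
python3 -m jog '[{"tx":0,"ty":0,"tz":4,"roll":-0.01,"jaw":1},{"tx":0,"ty":0,"tz":4,"roll":0,"jaw":1},{"tx":0,"ty":0,"tz":2,"roll":0,"jaw":1},{"tx":0,"ty":0,"tz":0,"roll":0,"jaw":1},{"tx":0,"ty":0,"tz":0,"roll":0,"jaw":1}]'
```

```text
time_s: 6.05
position: [0.6021, 0.1743, 0.124]
tcp_rot: [[-0.932, 0.362, 0.005], [0.362, 0.932, 0.001], [-0.004, 0.002, -1.0]]
force: [1.3, -0.4, 0.3]
opening: 1.003
grasp_force: 0.0
```

```bash
python3 -m jog '[{"tx":-0.6,"ty":0.2,"tz":3,"roll":0,"jaw":1},{"tx":0,"ty":0,"tz":3,"roll":0,"jaw":1},{"tx":0,"ty":0,"tz":2,"roll":0,"jaw":1},{"tx":0,"ty":0,"tz":1,"roll":0,"jaw":1},{"tx":0,"ty":0,"tz":0.3,"roll":0,"jaw":1},{"tx":0,"ty":0,"tz":0,"roll":0,"jaw":1}]'
python3 - <<'E'
from rig import *
import pickle,cv2
s=read_state();d=capture('wrist');cv2.imwrite('pics/w2.png',d['img'][:,:,::-1]);print(s['position'],s['force'])
E
```

```text
time_s: 6.65
position: [0.6077, 0.1739, 0.03]
tcp_rot: [[-0.932, 0.361, 0.003], [0.361, 0.932, 0.0], [-0.002, 0.001, -1.0]]
force: [-0.1, -0.2, -0.3]
opening: 0.999
grasp_force: 0.0
[0.60771381 0.17389758 0.03001578] [-0.13063573 -0.17055971 -0.30382585]
```

View pics/w2.png

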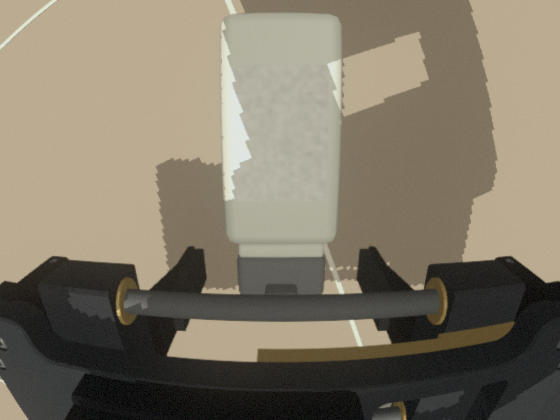

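Cap sits between the fingers (cols 238–325, rows 255–295), centred sideways and about 3 mm off along the axis. I'll correct that, then lower and close.

```bash
python3 -m jog '[{"tx":0.3,"ty":0,"tz":0.6,"roll":0,"jaw":1},{"tx":0,"ty":0,"tz":0,"roll":0,"jaw":1},{"tx":0,"ty":0,"tz":0,"roll":0,"jaw":0},{"tx":0,"ty":0,"tz":0,"roll":0,"jaw":0},{"tx":0,"ty":0,"tz":0,"roll":0,"jaw":0},{"tx":0,"ty":0,"tz":0,"roll":0,"jaw":0},{"tx":0,"ty":0,"tz":0,"roll":0,"jaw":0}]'
```

```text
time_s: 7.4
position: [0.6037, 0.1748, 0.0226]
tcp_rot: [[-0.932, 0.361, 0.0], [0.361, 0.932, 0.0], [-0.0, 0.0, -1.0]]
force: [0.6, 0.0, 0.4]
opening: 0.63
grasp_force: 0.0
```

```bash
python3 -m jog '[{"tx":0,"ty":0,"tz":0,"roll":0,"jaw":0},{"tx":0,"ty":0,"tz":0,"roll":0,"jaw":0},{"tx":0,"ty":0,"tz":0,"roll":0,"jaw":0},{"tx":0,"ty":0,"tz":0,"roll":0,"jaw":0}]'
```

```text
time_s: 7.8
position: [0.6037, 0.1748, 0.0225]
tcp_rot: [[-0.932, 0.362, 0.0], [0.362, 0.932, 0.0], [-0.0, 0.0, -1.0]]
force: [-0.3, 1.0, -0.8]
opening: 0.503
grasp_force: 30.0
```

```bash
python3 -m jog '[{"tx":0.2,"ty":0,"tz":-1.08,"roll":0,"jaw":0},{"tx":0.29,"ty":0,"tz":-1.06,"roll":0,"jaw":0},{"tx":0.38,"ty":0,"tz":-1.04,"roll":0,"jaw":0},{"tx":0.47,"ty":0,"tz":-0.99,"roll":0,"jaw":0},{"tx":0.56,"ty":0,"tz":-0.95,"roll":0,"jaw":0},{"tx":0.63,"ty":0,"tz":-0.9,"roll":0,"jaw":0},{"tx":0.71,"ty":0,"tz":-0.84,"roll":0,"jaw":0},{"tx":0.78,"ty":0,"tz":-0.78,"roll":0,"jaw":0}]'
python3 - <<'E'
from rig import *
import cv2
d=capture('side');cv2.imwrite('pics/s2.png',cv2.resize(d['img'][150:350,180:400,::-1],None,fx=3,fy=3));d=capture('wrist');cv2.imwrite('pics/w3.png',d['img'][:,:,::-1])
E
```

```text
time_s: 8.6
position: [0.5655, 0.1896, 0.0998]
tcp_rot: [[-0.932, 0.361, 0.0], [0.361, 0.932, 0.0], [-0.0, 0.0, -1.0]]
force: [0.1, -0.0, -2.5]
opening: 0.506
grasp_force: 30.0
```

View pics/s2.png

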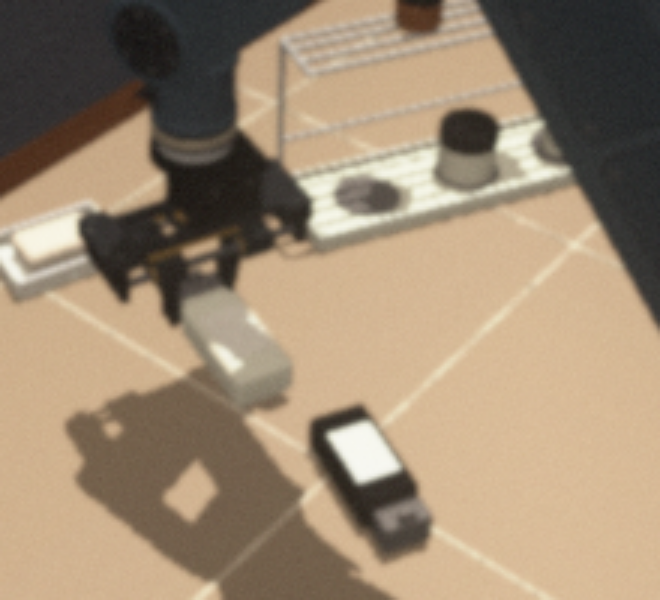

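Bottle pivots in the fingers as wanted: the heel is at about crop (260, 400) on the deck and the cap is held. I'll continue the arc.

```bash
python3 -m jog '[{"tx":0.84,"ty":0,"tz":-0.7,"roll":0,"jaw":0},{"tx":0.91,"ty":0,"tz":-0.63,"roll":0,"jaw":0},{"tx":0.95,"ty":0,"tz":-0.55,"roll":0,"jaw":0},{"tx":0.99,"ty":0,"tz":-0.47,"roll":0,"jaw":0},{"tx":1.03,"ty":0,"tz":-0.37,"roll":0,"jaw":0},{"tx":1.05,"ty":0,"tz":-0.28,"roll":0,"jaw":0},{"tx":1.07,"ty":0,"tz":-0.19,"roll":0,"jaw":0},{"tx":1.1,"ty":0,"tz":-0.09,"roll":0,"jaw":0}]'
python3 - <<'E'
from rig import *
import cv2
d=capture('side');cv2.imwrite('pics/s3.png',cv2.resize(d['img'][170:330,200:360,::-1],None,fx=3.7,fy=3.7))
E
```

```text
time_s: 9.5
position: [0.4912, 0.2184, 0.1319]
tcp_rot: [[-0.932, 0.361, 0.0], [0.361, 0.932, 0.0], [-0.0, 0.0, -1.0]]
force: [-0.2, -0.6, -2.8]
opening: 0.503
grasp_force: 30.0
```

View pics/s3.png

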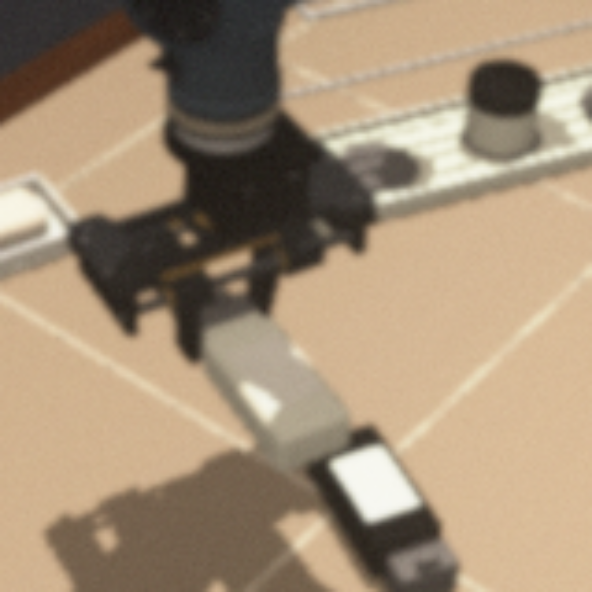

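```bash
python3 - <<'E'
from h import *
np.set_printoptions(precision=4,suppress=True)
S=pickle.load(open('side.pkl','rb'));p=np.array([.4912,.2184,.1319]);n=np.array([.361,.932,0]);ax=np.array([-.932,.361,0])
for nm,c in [('front-bottom L',(268,445)),('front-bottom R',(345,405)),('back-bottom L',(287,468)),('back-bottom R',(352,430))]:
    o,v=ray(S,(170+c[1]/3.7,200+c[0]/3.7));
    off=.027 if nm[-1]=='L' else -.027
    q=o+v*((p+n*off-o)@n)/(v@n);print(nm,(q-p)@ax,q)
for c in [(325,470),(372,430)]: print('black',onz(ray(S,(170+c[1]/3.7,200+c[0]/3.7)),.034))
E
```

```text
front-bottom L 0.1133894712251675 [0.3952 0.2845 0.1299]
front-bottom R 0.11606242086734193 [0.3732 0.2352 0.1415]
back-bottom L 0.1370993596962208 [0.373  0.2931 0.1313]
back-bottom R 0.12564101113772305 [0.3642 0.2386 0.1278]
black [0.4084 0.2046 0.034 ]
black [0.4067 0.1532 0.034 ]
```

Side picture plus the vertical plane through the TCP show the bottle still level (bottom end ≈ z 0.13). The pads held it by friction and it never pivoted.

New plan: use the fixed front wire of the shelf as a stop. I'll put the bottle's bottom end under the wire at the free place and raise the gripper so the bottle is forced to hang down. After that I'll turn it half round and place it.

```bash
python3 -m jog '[{"tx":0,"ty":0,"tz":-2,"roll":0.1,"jaw":0},{"tx":0,"ty":0,"tz":-1,"roll":0.14,"jaw":0},{"tx":0,"ty":0,"tz":0,"roll":0.14,"jaw":0},{"tx":0,"ty":0,"tz":0,"roll":0.14,"jaw":0},{"tx":0,"ty":0,"tz":0,"roll":0.14,"jaw":0},{"tx":0,"ty":0,"tz":0,"roll":0.14,"jaw":0},{"tx":0,"ty":0,"tz":0,"roll":0.14,"jaw":0},{"tx":0,"ty":0,"tz":0,"roll":0.14,"jaw":0}]'
python3 -m jog '[{"tx":0,"ty":0,"tz":0,"roll":0.14,"jaw":0},{"tx":0,"ty":0,"tz":0,"roll":0.14,"jaw":0},{"tx":0,"ty":0,"tz":0,"roll":0.14,"jaw":0},{"tx":0,"ty":0,"tz":0,"roll":0.14,"jaw":0},{"tx":0,"ty":0,"tz":0,"roll":0.14,"jaw":0},{"tx":0,"ty":0,"tz":0,"roll":0.14,"jaw":0},{"tx":0,"ty":0,"tz":0,"roll":0.14,"jaw":0},{"tx":0,"ty":0,"tz":0,"roll":0.14,"jaw":0}]'
python3 -m jog '[{"tx":0,"ty":0,"tz":0,"roll":0.14,"jaw":0},{"tx":0,"ty":0,"tz":0,"roll":0.14,"jaw":0},{"tx":0,"ty":0,"tz":0,"roll":0.14,"jaw":0},{"tx":0,"ty":0,"tz":0,"roll":0.14,"jaw":0},{"tx":0,"ty":0,"tz":0,"roll":0.14,"jaw":0},{"tx":0,"ty":0,"tz":0,"roll":0.14,"jaw":0},{"tx":0,"ty":0,"tz":0,"roll":0.14,"jaw":0},{"tx":0,"ty":0,"tz":0,"roll":0.04,"jaw":0}]'
```

```text
time_s: 10.35
position: [0.4916, 0.2179, 0.1615]
tcp_rot: [[-0.115, 0.993, -0.001], [0.993, 0.115, -0.0], [-0.0, -0.001, -1.0]]
force: [-0.3, -0.1, -2.3]
opening: 0.5
grasp_force: 30.0
time_s: 11.15
position: [0.4914, 0.2179, 0.1614]
tcp_rot: [[0.844, 0.536, -0.002], [0.536, -0.844, -0.0], [-0.002, -0.001, -1.0]]
force: [0.6, 0.1, -2.5]
opening: 0.501
grasp_force: 30.0
time_s: 11.95
position: [0.4913, 0.218, 0.1614]
tcp_rot: [[0.9, -0.437, -0.002], [-0.437, -0.9, -0.0], [-0.002, 0.001, -1.0]]
force: [-0.2, 0.6, -2.1]
opening: 0.503
grasp_force: 30.0
```

```bash
python3 -m jog '[{"tx":1,"ty":4.2,"tz":0.2,"roll":0.01,"jaw":0},{"tx":1,"ty":4.3,"tz":0.2,"roll":0,"jaw":0},{"tx":1,"ty":4.3,"tz":0.2,"roll":0,"jaw":0},{"tx":1,"ty":4.3,"tz":0.2,"roll":0,"jaw":0},{"tx":1,"ty":4.3,"tz":0.2,"roll":0,"jaw":0},{"tx":1,"ty":4.1,"tz":0.1,"roll":0,"jaw":0},{"tx":0,"ty":0,"tz":0,"roll":0,"jaw":0}]'
python3 - <<'E'
from rig import *
import cv2,pickle
s=read_state();print(s['position'])
a=capture('side');b=capture('wrist');pickle.dump((s,a,b),open('m.pkl','wb'))
cv2.imwrite('pics/m.png',cv2.hconcat([cv2.resize(a['img'][120:320,220:460,::-1],(480,400)),cv2.resize(b['img'][:,:,::-1],(320,240)).copy() if 0 else cv2.copyMakeBorder(cv2.resize(b['img'][:,:,::-1],(320,240)),0,160,0,0,0)]))
E
```

```text
time_s: 12.65
position: [0.433, -0.0415, 0.1506]
tcp_rot: [[0.894, -0.449, -0.0], [-0.449, -0.894, -0.001], [-0.0, 0.001, -1.0]]
force: [0.5, 0.3, -2.5]
opening: 0.508
grasp_force: 30.0
[ 0.43299492 -0.04145211  0.1506171 ]
```

View pics/m.png

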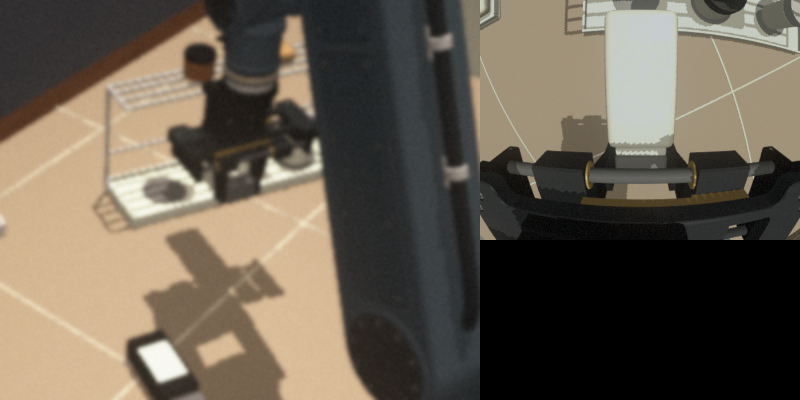

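Bottle is level and pointing into the rack, lined up with the free place. Next I move it forward under the wire and raise slowly.

```bash
python3 -m jog '[{"tx":3,"ty":0,"tz":0,"roll":0,"jaw":0},{"tx":4,"ty":0,"tz":0,"roll":0,"jaw":0},{"tx":3.5,"ty":0,"tz":0,"roll":0,"jaw":0},{"tx":1.2,"ty":0,"tz":0,"roll":0,"jaw":0},{"tx":0,"ty":0,"tz":-1,"roll":0,"jaw":0},{"tx":0,"ty":0,"tz":-1,"roll":0,"jaw":0},{"tx":0,"ty":0,"tz":-1,"roll":0,"jaw":0},{"tx":0,"ty":0,"tz":-1,"roll":0,"jaw":0}]'
python3 -m jog '[{"tx":0,"ty":0,"tz":-0.5,"roll":0,"jaw":0},{"tx":0,"ty":0,"tz":-0.5,"roll":0,"jaw":0},{"tx":0,"ty":0,"tz":-0.5,"roll":0,"jaw":0}]'
```

```text
time_s: 13.55
position: [0.5352, -0.0868, 0.1908]
tcp_rot: [[0.897, -0.442, -0.006], [-0.442, -0.897, 0.003], [-0.007, -0.0, -1.0]]
force: [-2.2, 1.9, -7.4]
opening: 0.499
grasp_force: 30.0
time_s: 13.85
position: [0.5376, -0.0883, 0.2058]
tcp_rot: [[0.897, -0.442, -0.001], [-0.442, -0.897, 0.001], [-0.002, -0.001, -1.0]]
force: [-1.2, 3.5, -5.9]
opening: 0.506
grasp_force: 30.0
```

```bash
python3 -m jog '[{"tx":0,"ty":0,"tz":-0.9,"roll":0,"jaw":0},{"tx":0,"ty":0,"tz":-0.9,"roll":0,"jaw":0},{"tx":0,"ty":0,"tz":-0.9,"roll":0,"jaw":0},{"tx":0,"ty":0,"tz":-0.9,"roll":0,"jaw":0},{"tx":0,"ty":0,"tz":-0.9,"roll":0,"jaw":0},{"tx":0,"ty":0,"tz":-0.9,"roll":0,"jaw":0},{"tx":0.3,"ty":0,"tz":-0.9,"roll":0,"jaw":0},{"tx":0.3,"ty":0,"tz":-0.5,"roll":0,"jaw":0}]'
python3 -m jog '[{"tx":0.5,"ty":0,"tz":0,"roll":0,"jaw":0},{"tx":0.5,"ty":0,"tz":0,"roll":0,"jaw":0},{"tx":0.5,"ty":0,"tz":0,"roll":0,"jaw":0},{"tx":0.5,"ty":0,"tz":0,"roll":0,"jaw":0}]'
python3 - <<'E'
from rig import *
import cv2,pickle
s=read_state();print(s['position'])
a=capture('side');t=capture('top');b=capture('wrist');pickle.dump((s,a,t,b),open('m2.pkl','wb'))
for n,q in [('side',a),('top',t),('wrist',b)]: print(n,[(r['bbox'],round(r['p'],2)) for r in trace(n,'bottle')])
cv2.imwrite('pics/m2.png',cv2.hconcat([cv2.resize(a['img'][120:270,220:400,::-1],(480,400)),cv2.copyMakeBorder(cv2.resize(b['img'][:,:,::-1],(320,240)),0,160,0,0,0)]))
E
```

```text
time_s: 14.65
position: [0.5443, -0.0919, 0.275]
tcp_rot: [[0.897, -0.442, 0.001], [-0.442, -0.897, -0.001], [0.001, -0.0, -1.0]]
force: [-1.8, 0.2, -5.4]
opening: 0.501
grasp_force: 30.0
time_s: 15.05
position: [0.5618, -0.1005, 0.2735]
tcp_rot: [[0.897, -0.442, -0.001], [-0.442, -0.897, 0.001], [-0.001, 0.0, -1.0]]
force: [-4.4, 2.0, -0.8]
opening: 0.501
grasp_force: 30.0
[ 0.56176565 -0.10053361  0.27349273]
side [([280.9, 279.8, 43.0, 54.0], 0.77), ([299.1, 140.0, 25.5, 47.2], 0.68)]
top [([225.5, 252.1, 39.5, 51.1], 0.68), ([318.4, 158.8, 165.9, 101.5], 0.66)]
wrist [([235.1, 169.6, 95.1, 126.9], 0.59)]
```

View pics/m2.png

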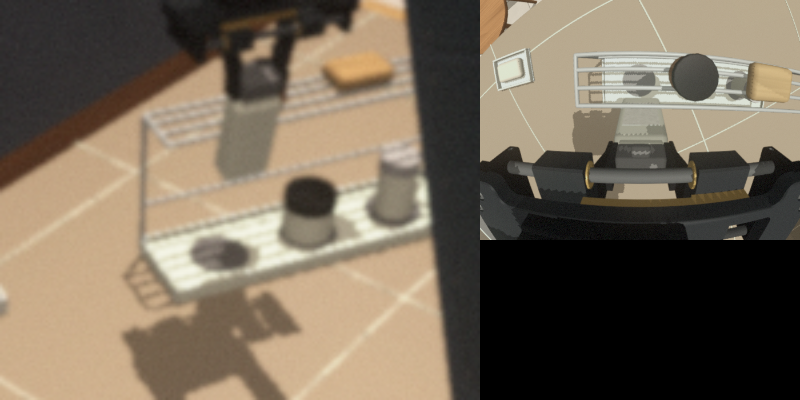

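Bottle now hangs almost upright against the front wire. One more centimetre forward should straighten it.

```bash
python3 -m jog '[{"tx":0.4,"ty":0,"tz":0,"roll":0,"jaw":0},{"tx":0.4,"ty":0,"tz":0,"roll":0,"jaw":0},{"tx":0.3,"ty":0,"tz":0,"roll":0,"jaw":0},{"tx":0,"ty":0,"tz":0,"roll":0,"jaw":0}]'
python3 - <<'E'
from h import *
from rig import *
s=read_state();a=capture('side');b=capture('wrist');pickle.dump((s,a,b),open('m3.pkl','wb'))
cv2.imwrite('pics/m3.png',cv2.hconcat([cv2.resize(a['img'][120:220,270:360,::-1],(400,444)),cv2.resize(b['img'][130:330,200:360,::-1],(355,444))]))
E
```

```text
time_s: 15.75
position: [0.5721, -0.1057, 0.274]
tcp_rot: [[0.897, -0.442, 0.001], [-0.442, -0.897, -0.0], [0.001, -0.0, -1.0]]
force: [-3.0, 2.2, -0.3]
opening: 0.503
grasp_force: 30.0
```

View pics/m3.png

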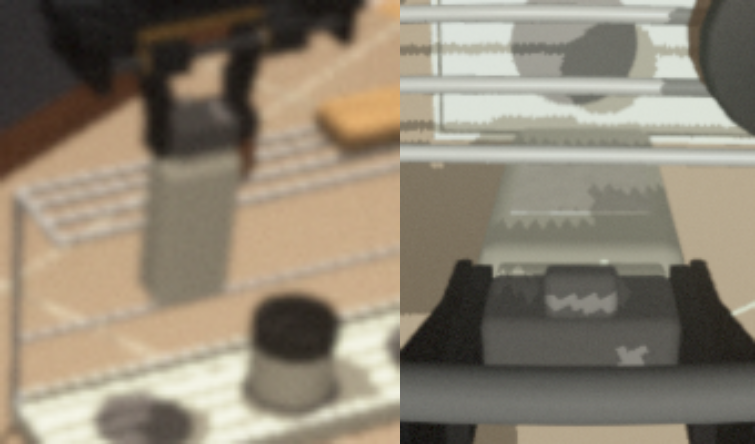

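Bottle hangs upright to within a degree or two. Next I back off, roll half a turn and lower towards the deck.

```bash
python3 -m jog '[{"tx":-2.5,"ty":0,"tz":0,"roll":0,"jaw":0},{"tx":-4,"ty":0,"tz":0,"roll":0,"jaw":0},{"tx":-4,"ty":0,"tz":0,"roll":0,"jaw":0},{"tx":-4,"ty":0,"tz":0,"roll":0,"jaw":0},{"tx":0,"ty":0,"tz":0,"roll":-0.1,"jaw":0},{"tx":0,"ty":0,"tz":0,"roll":-0.14,"jaw":0},{"tx":0,"ty":0,"tz":0,"roll":-0.14,"jaw":0},{"tx":0,"ty":0,"tz":0,"roll":-0.14,"jaw":0}]'
python3 -m jog '[{"tx":0,"ty":0,"tz":0,"roll":-0.14,"jaw":0},{"tx":0,"ty":0,"tz":0,"roll":-0.14,"jaw":0},{"tx":0,"ty":0,"tz":1,"roll":-0.14,"jaw":0},{"tx":0,"ty":0,"tz":1,"roll":-0.14,"jaw":0},{"tx":0,"ty":0,"tz":1,"roll":-0.14,"jaw":0},{"tx":0,"ty":0,"tz":1,"roll":-0.14,"jaw":0},{"tx":0,"ty":0,"tz":1,"roll":-0.14,"jaw":0},{"tx":0,"ty":0,"tz":1,"roll":-0.14,"jaw":0}]'
python3 -m jog '[{"tx":0,"ty":0,"tz":1,"roll":-0.14,"jaw":0},{"tx":0,"ty":0,"tz":1,"roll":-0.14,"jaw":0},{"tx":0,"ty":0,"tz":1,"roll":-0.14,"jaw":0},{"tx":0,"ty":0,"tz":1,"roll":-0.14,"jaw":0},{"tx":0,"ty":0,"tz":1,"roll":-0.14,"jaw":0},{"tx":0,"ty":0,"tz":0.8,"roll":-0.14,"jaw":0},{"tx":0,"ty":0,"tz":0.4,"roll":-0.14,"jaw":0},{"tx":0,"ty":0,"tz":0,"roll":-0.14,"jaw":0}]'
python3 -m jog '[{"tx":0,"ty":0,"tz":0,"roll":-0.1,"jaw":0},{"tx":0,"ty":0,"tz":0.3,"roll":0,"jaw":0},{"tx":0,"ty":0,"tz":0.3,"roll":0,"jaw":0},{"tx":0,"ty":0,"tz":0.3,"roll":0,"jaw":0}]'
```

```text
time_s: 16.65
position: [0.4443, -0.0425, 0.2748]
tcp_rot: [[0.998, 0.068, 0.008], [0.068, -0.998, -0.003], [0.008, 0.004, -1.0]]
force: [-0.5, 0.6, -2.6]
opening: 0.499
grasp_force: 30.0
time_s: 17.45
position: [0.4447, -0.0427, 0.2142]
tcp_rot: [[0.374, 0.928, 0.008], [0.928, -0.374, -0.003], [-0.0, 0.008, -1.0]]
force: [-0.1, -0.4, -3.3]
opening: 0.505
grasp_force: 30.0
time_s: 18.25
position: [0.4446, -0.0427, 0.1518]
tcp_rot: [[-0.672, 0.74, 0.007], [0.74, 0.672, -0.003], [-0.006, 0.003, -1.0]]
force: [0.6, -0.7, -2.6]
opening: 0.501
grasp_force: 30.0
time_s: 18.65
position: [0.4426, -0.0418, 0.1427]
tcp_rot: [[-0.738, 0.675, 0.002], [0.675, 0.738, -0.001], [-0.002, 0.001, -1.0]]
force: [0.8, 0.3, -2.5]
opening: 0.506
grasp_force: 30.0
```

```bash
python3 -m jog '[{"tx":0,"ty":0,"tz":0,"roll":-0.14,"jaw":0},{"tx":0,"ty":0,"tz":0.3,"roll":-0.14,"jaw":0},{"tx":0,"ty":0,"tz":0.2,"roll":0,"jaw":0},{"tx":0,"ty":0,"tz":0.2,"roll":0,"jaw":0},{"tx":0,"ty":0,"tz":0.2,"roll":0,"jaw":0}]'
python3 -m jog '[{"tx":0,"ty":0,"tz":0.1,"roll":0,"jaw":0},{"tx":0,"ty":0,"tz":0.1,"roll":0,"jaw":0}]'
```

```text
time_s: 19.15
position: [0.4417, -0.0414, 0.1336]
tcp_rot: [[-0.895, 0.446, 0.0], [0.446, 0.895, -0.0], [-0.0, 0.0, -1.0]]
force: [1.0, -0.1, -2.5]
opening: 0.501
grasp_force: 30.0
time_s: 19.35
position: [0.4416, -0.0413, 0.1317]
tcp_rot: [[-0.896, 0.445, 0.0], [0.445, 0.896, -0.0], [-0.0, 0.0, -1.0]]
force: [-0.7, -0.5, -3.0]
opening: 0.503
grasp_force: 30.0
```

```bash
for i in 1 2 ; do :; done; python3 -m jog '[{"tx":0,"ty":0,"tz":0.1,"roll":0,"jaw":0},{"tx":0,"ty":0,"tz":0.1,"roll":0,"jaw":0}]'|grep -E "pos|force"
python3 -m jog '[{"tx":0,"ty":0,"tz":0.1,"roll":0,"jaw":0},{"tx":0,"ty":0,"tz":0.1,"roll":0,"jaw":0}]'|grep -E "pos|force"
```

```text
position: [0.442, -0.0414, 0.1311]
force: [-3.7, 0.8, 21.9]
grasp_force: 30.0
position: [0.4425, -0.0415, 0.131]
force: [-5.8, 2.3, 37.1]
grasp_force: 30.0
```

```bash
python3 -m jog '[{"tx":0,"ty":0,"tz":-0.3,"roll":0,"jaw":0},{"tx":0,"ty":0,"tz":0,"roll":0,"jaw":0.56},{"tx":0,"ty":0,"tz":0,"roll":0,"jaw":0.6},{"tx":0,"ty":0,"tz":0,"roll":0,"jaw":0.7},{"tx":0,"ty":0,"tz":0,"roll":0,"jaw":0.8},{"tx":0,"ty":0,"tz":0,"roll":0,"jaw":0.8}]'
python3 - <<'E'
from h import *
from rig import *
s=read_state();b=capture('wrist');a=capture('side');pickle.dump((s,a,b),open('m4.pkl','wb'))
for t in ['lip','bottle']: print(t,[(r['point'],round(r['p'],2)) for r in landmark_of('wrist',t)])
cv2.imwrite('pics/m4.png',cv2.hconcat([cv2.resize(a['img'][150:250,270:370,::-1],(400,400)),cv2.resize(b['img'][180:380,180:380,::-1],(400,400))]))
print(b['cx'],b['cy'])
E
```

```text
time_s: 20.35
position: [0.4415, -0.0413, 0.1305]
tcp_rot: [[-0.896, 0.444, -0.001], [0.444, 0.896, 0.0], [0.001, -0.0, -1.0]]
force: [-0.9, -0.2, -0.8]
opening: 0.76
grasp_force: 0.0
lip [([223.8, 281.4], 0.74)]
bottle [([203.5, 282.3], 0.98), ([96.1, 485.2], 0.64)]
281.14236821343343 209.948969029462
```

View pics/m4.png

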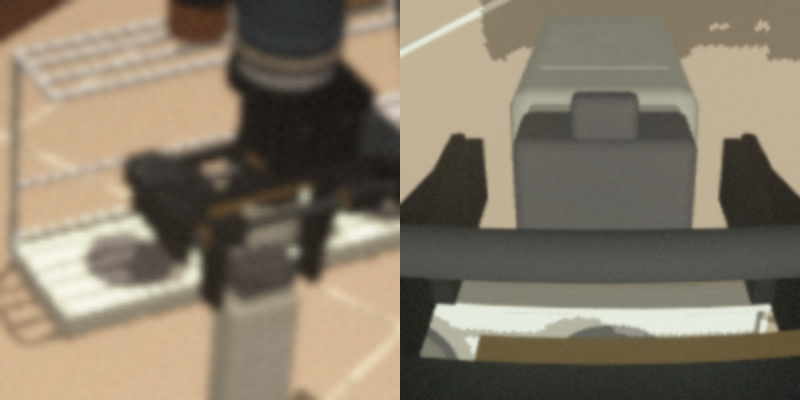

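Bottle stands free and upright on the deck, lip towards the robot: lip tip at wrist (282, 227), cap's front top edge at row 250, cols 238–326.

```bash
python3 - <<'E'
from h import *
np.set_printoptions(precision=4,suppress=True)
s,a,b=pickle.load(open('m4.pkl','rb'));R=np.array(s['tcp_rot']);p=np.array(s['position'])
for n,rc,z in [('lip',(227.5,282),.134),('lipnet',(223.8,281.4),.132),('capL',(250,237.5),.138),('capR',(250,326),.138),('lowL',(188,250),.0),('lowR',(188,315),.0),('bot',(203.5,282.3),0)]:
    q=onz(wray(b,rc,s),z);print(n,q,'tool',R.T@(q-p))
E
```

```text
lip [ 0.4141 -0.0276  0.134 ] tool [ 0.0307  0.0001 -0.0035]
lipnet [ 0.413  -0.0273  0.132 ] tool [ 0.0317 -0.0002 -0.0015]
capL [ 0.4136 -0.0501  0.138 ] tool [ 0.0211 -0.0203 -0.0075]
capR [ 0.4317 -0.0137  0.138 ] tool [ 0.0211  0.0203 -0.0075]
lowL [ 0.4144 -0.0584  0.    ] tool [ 0.0166 -0.0274  0.1305]
lowR [ 0.4394 -0.0079  0.    ] tool [0.0166 0.029  0.1305]
bot [ 0.4394 -0.0396  0.    ] tool [0.0026 0.0006 0.1305]
```

```bash
python3 - <<'E'
from h import *
np.set_printoptions(precision=4,suppress=True)
S=pickle.load(open('side.pkl','rb'));T=pickle.load(open('top.pkl','rb'));s,a,t,b=pickle.load(open('m2.pkl','rb'))
C=np.array([.5506,-.2247]);X=np.array([.895,-.446]);Y=np.array([.446,.895])
rk=lambda q:(np.round(1e3*np.array([(q[:2]-C)@X,(q[:2]-C)@Y,q[2]]),1))
r=[ray(S,(146.7,320)),ray(T,(188.8,391.1)),wray(b,(135.5,374.5),s)]
q,e=tri(r);print('jar lid',rk(q),e)
for c in [(0,1),(0,2),(1,2)]: q2,e2=tri([r[i] for i in c]);print(rk(q2),np.round(e2,1))
z=q[2]
for n,rc in [('L',(135,332)),('R',(135,418)),('far',(94,374)),('near',(177,374))]: print(n,rk(onz(wray(b,rc,s),z)))
# shelf wire edges in wrist m2: detect bright rows left of jar, col 290
col=b['img'][60:200,270:274].mean((1,2));print([(i+60,int(v)) for i,v in enumerate(col) if v>135 and v>=col[max(0,i-3):i+4].max()])
for row in [95,128,150,155,183]: print(row,rk(onz(wray(b,(row,272),s),.19)))
# disc seen from m4-time wrist/top
D=t['img']; 
E
```

```text
jar lid [ 25.   60.1 231.1] [np.float64(1.2337665785478744), np.float64(0.48731876347564995), np.float64(1.6996037913781596)]
[ 24.8  59.4 231.6] [0.4 0.4]
[ 25.   60.4 231.2] [1.5 1.5]
[ 25.5  59.9 227.7] [0.9 0.9]
L [ 24.8  87.1 231.1]
R [ 27.4  34.  231.1]
far [ 49.7  63.  231.1]
near [  0.7  60.6 231.1]
[(61, 166), (65, 166), (70, 166), (80, 167), (93, 213), (105, 223), (112, 192), (120, 215), (132, 161), (153, 217), (169, 211), (185, 212), (199, 160)]
95 [ 48.9 122.4 190. ]
128 [ 25.9 122.4 190. ]
150 [ 10.5 122.4 190. ]
155 [  7.  122.4 190. ]
183 [-13.2 122.4 190. ]
```

The bath items on the shelf limit how far the gripper's body can reach over the rack: the black tin is at rack x 0–50, y 34–87, top at z 231. I'll carry the bottle by its pouring lip instead, which leaves the gripper about 26 mm in front of the bottle.

```bash
python3 -m jog '[{"tx":0,"ty":0,"tz":-0.9,"roll":0,"jaw":0.8},{"tx":1.6,"ty":0,"tz":0,"roll":0,"jaw":0.8},{"tx":1.5,"ty":0,"tz":0,"roll":0,"jaw":0.6},{"tx":0,"ty":0,"tz":0,"roll":0,"jaw":0.4},{"tx":0,"ty":0,"tz":0,"roll":0,"jaw":0},{"tx":0,"ty":0,"tz":0,"roll":0,"jaw":0},{"tx":0,"ty":0,"tz":0,"roll":0,"jaw":0},{"tx":0,"ty":0,"tz":0,"roll":0,"jaw":0}]'
python3 -m jog '[{"tx":0,"ty":0,"tz":0,"roll":0,"jaw":0},{"tx":0,"ty":0,"tz":0,"roll":0,"jaw":0},{"tx":0,"ty":0,"tz":0,"roll":0,"jaw":0},{"tx":0,"ty":0,"tz":0,"roll":0,"jaw":0}]'
```

```text
time_s: 21.35
position: [0.4144, -0.0278, 0.1398]
tcp_rot: [[-0.896, 0.444, 0.0], [0.444, 0.896, -0.0], [-0.0, 0.0, -1.0]]
force: [-0.2, 0.6, 0.4]
opening: 0.34
grasp_force: 0.0
time_s: 21.75
position: [0.4137, -0.0275, 0.1397]
tcp_rot: [[-0.896, 0.444, -0.0], [0.444, 0.896, 0.0], [0.0, -0.0, -1.0]]
force: [0.0, 0.5, -0.7]
opening: 0.157
grasp_force: 30.0
```

```bash
python3 -m jog '[{"tx":0,"ty":0,"tz":-0.2,"roll":0,"jaw":0},{"tx":0,"ty":0,"tz":-0.3,"roll":0,"jaw":0},{"tx":0,"ty":0,"tz":0,"roll":0,"jaw":0},{"tx":0,"ty":0,"tz":0,"roll":0,"jaw":0}]'
python3 - <<'E'
from h import *
from rig import *
s=read_state();b=capture('wrist');pickle.dump((s,b),open('m5.pkl','wb'))
print(s['force'],[(r['point'],round(r['p'],2)) for r in landmark_of('wrist','bottle')],[(r['bbox'],round(r['p'],2)) for r in trace('wrist','bottle')])
E
```

```text
time_s: 22.15
position: [0.4137, -0.0275, 0.1448]
tcp_rot: [[-0.896, 0.444, -0.0], [0.444, 0.896, 0.0], [0.0, -0.0, -1.0]]
force: [0.5, 0.2, -2.4]
opening: 0.159
grasp_force: 30.0
[ 0.54631177  0.15723772 -2.40110855] [([214.8, 283.0], 0.64), ([127.4, 477.8], 0.57)] [([241.0, 201.2, 83.2, 138.0], 0.93), ([445.4, 0.0, 63.5, 133.0], 0.62), ([87.8, 321.7, 220.4, 28.7], 0.21)]
```

```bash
python3 -m jog '[{"tx":0,"ty":0,"tz":-0.6,"roll":0,"jaw":0},{"tx":0,"ty":0,"tz":-1,"roll":0,"jaw":0},{"tx":0,"ty":0,"tz":-0.7,"roll":0,"jaw":0},{"tx":-0.8,"ty":0,"tz":0,"roll":0,"jaw":0},{"tx":-1.6,"ty":0.1,"tz":0,"roll":0,"jaw":0},{"tx":-2,"ty":0.1,"tz":0,"roll":0,"jaw":0},{"tx":-2,"ty":0.1,"tz":0,"roll":0,"jaw":0},{"tx":-2,"ty":0.1,"tz":0,"roll":0,"jaw":0}]'
python3 -m jog '[{"tx":-2,"ty":0,"tz":0,"roll":0,"jaw":0},{"tx":-2,"ty":0,"tz":0,"roll":0,"jaw":0},{"tx":-1.6,"ty":0,"tz":0,"roll":0,"jaw":0},{"tx":-1,"ty":0,"tz":0,"roll":0,"jaw":0},{"tx":-0.5,"ty":0,"tz":0,"roll":0,"jaw":0},{"tx":0,"ty":0,"tz":0,"roll":0,"jaw":0}]'
```

```text
time_s: 23.1
position: [0.4921, -0.0619, 0.1676]
tcp_rot: [[-0.896, 0.444, 0.0], [0.444, 0.896, -0.0], [-0.001, 0.0, -1.0]]
force: [-0.0, 0.6, -3.4]
opening: 0.157
grasp_force: 30.0
time_s: 23.7
position: [0.5546, -0.0929, 0.1674]
tcp_rot: [[-0.896, 0.444, -0.001], [0.444, 0.896, 0.0], [0.001, -0.0, -1.0]]
force: [0.0, 0.4, -2.6]
opening: 0.166
grasp_force: 30.0
```

```bash
python3 -m jog '[{"tx":-0.6,"ty":0,"tz":0,"roll":0,"jaw":0},{"tx":-0.6,"ty":0,"tz":0,"roll":0,"jaw":0},{"tx":-0.4,"ty":0,"tz":0,"roll":0,"jaw":0},{"tx":0,"ty":0,"tz":0.5,"roll":0,"jaw":0},{"tx":0,"ty":0,"tz":0.5,"roll":0,"jaw":0},{"tx":0,"ty":0,"tz":0.3,"roll":0,"jaw":0},{"tx":0,"ty":0,"tz":0,"roll":0,"jaw":0}]'
python3 - <<'E'
from h import *
from rig import *
np.set_printoptions(precision=1,suppress=True)
C=np.array([.5506,-.2247]);X=np.array([.895,-.446]);Y=np.array([.446,.895])
rk=lambda q:(np.round(1e3*np.array([(q[:2]-C)@X,(q[:2]-C)@Y,q[2]]),1))
s=read_state();b=capture('wrist');a=capture('side');t=capture('top');pickle.dump((s,a,t,b),open('m6.pkl','wb'))
print('tcp',rk(np.array(s['position'])))
for t_ in ['bottle','lip']:
    for c,d in [('side',a),('wrist',b)]:
        for r in landmark_of(c,t_)[:3]:
            y=ray(d,r['point']) if c=='side' else wray(d,r['point'],s)
            print(t_,c,r['point'],round(r['p'],2),rk(onz(y,.012 if t_=='bottle' else .144)))
print([(r['bbox'],round(r['p'],2)) for r in trace('side','bottle')])
E
```

```text
time_s: 24.4
position: [0.5683, -0.0996, 0.1543]
tcp_rot: [[-0.896, 0.444, -0.001], [0.444, 0.896, 0.001], [0.001, -0.0, -1.0]]
force: [-0.4, 0.3, -2.5]
opening: 0.157
grasp_force: 30.0
tcp [-39.9 119.9 154.3]
bottle side [217.4, 307.4] 0.56 [-17.7 108.5  12. ]
bottle side [289.2, 290.9] 0.55 [-278.1  291.6   12. ]
bottle wrist [209.9, 283.3] 0.57 [-33.1 121.5  12. ]
lip side [184.5, 312.8] 0.63 [-31.7 106.4 144. ]
lip side [318.3, 318.1] 0.55 [-492.8  336.2  144. ]
lip wrist [283.5, 280.4] 0.65 [-32.9 119.2 144. ]
[([294.2, 178.2, 22.1, 44.5], 0.88), ([281.0, 284.2, 44.5, 50.1], 0.82)]
```

```bash
python3 -m jog '[{"tx":0,"ty":0,"tz":0.2,"roll":0,"jaw":0},{"tx":0,"ty":0,"tz":0.1,"roll":0,"jaw":0},{"tx":0,"ty":0,"tz":0.1,"roll":0,"jaw":0}]' | grep -E "pos|force"
python3 -m jog '[{"tx":0,"ty":0,"tz":0.1,"roll":0,"jaw":0},{"tx":0,"ty":0,"tz":0,"roll":0,"jaw":0}]' | grep -E "pos|force"
```

```text
position: [0.5704, -0.1003, 0.1532]
force: [-2.0, 1.2, 14.2]
grasp_force: 30.0
position: [0.5711, -0.1006, 0.1533]
force: [-2.0, 0.2, 13.7]
grasp_force: 30.0
```

```bash
python3 - <<'E'
from h import *
from rig import *
s=read_state();b=capture('wrist');a=capture('side');pickle.dump((s,a,b),open('m7.pkl','wb'))
f=210/np.tan(np.radians(b['vertical_fov'])/2);T=np.linalg.inv(np.array(b['tool_from_camera']))
def px(p):
    c=T@np.r_[p,1];x,y,z=c[0],-c[1],-c[2];r=np.hypot(x,y);t=np.arctan2(r,z);return b['cy']+f*t*y/r,b['cx']+f*t*x/r
for n,dx in [('upright',0),('tilt 2.5deg',.006),('tilt5',.0115)]: print(n,px([-.0144+dx,0,.143]))
m=trace('wrist','bottle')[0];print(m['bbox'],m['p'])
for nm in ['m5','m7']:
    d=pickle.load(open(nm+'.pkl','rb'))[-1]['img']
    for c in (262,300): print(nm,c,d[190:262:2,c-3:c+4].mean((1,2)).astype(int).tolist())
E
```

```text
upright (np.float64(217.21809797847374), np.float64(281.5541201855616))
tilt 2.5deg (np.float64(211.0635164559521), np.float64(281.55705274301084))
tilt5 (np.float64(205.35532476899442), np.float64(281.5596839776678))
[241.5, 195.8, 78.6, 142.6] 0.91
m5 262 [118, 128, 154, 186, 163, 127, 118, 122, 127, 128, 128, 129, 132, 131, 133, 133, 132, 133, 136, 134, 132, 133, 133, 134, 134, 133, 134, 133, 134, 120, 53, 46, 44, 43, 43, 44]
m5 300 [116, 117, 116, 116, 116, 117, 117, 122, 128, 129, 128, 129, 131, 133, 132, 131, 130, 133, 132, 131, 131, 131, 132, 129, 131, 132, 132, 133, 135, 125, 53, 42, 42, 43, 43, 41]
m7 262 [184, 163, 164, 163, 149, 123, 123, 124, 124, 126, 126, 128, 129, 129, 126, 130, 131, 128, 128, 129, 128, 131, 130, 130, 128, 129, 129, 129, 129, 122, 58, 49, 47, 48, 47, 47]
m7 300 [156, 163, 162, 163, 149, 124, 123, 124, 124, 126, 127, 128, 127, 126, 126, 128, 127, 127, 127, 127, 128, 124, 126, 127, 127, 127, 130, 129, 127, 131, 55, 46, 47, 45, 46, 46]
```

The wrist profile shows the bottle swung about 8° in the lip grip: its front bottom edge is at row 198, where upright would be 217. The base is around rack x −31. I'll pull the top back over the resting base to stand it up in the tray, then regrip by the cap's sides.

```bash
python3 -m jog '[{"tx":0.5,"ty":0,"tz":0,"roll":0,"jaw":0},{"tx":0.5,"ty":0,"tz":0,"roll":0,"jaw":0},{"tx":0.4,"ty":0,"tz":0,"roll":0,"jaw":0},{"tx":0,"ty":0,"tz":0,"roll":0,"jaw":0}]'
python3 - <<'E'
from h import *
from rig import *
s=read_state();b=capture('wrist');d=b['img']
for c in (262,300): print(c,d[190:262:2,c-3:c+4].mean((1,2)).astype(int).tolist())
E
```

```text
time_s: 25.85
position: [0.5557, -0.0932, 0.1502]
tcp_rot: [[-0.896, 0.444, -0.001], [0.444, 0.896, 0.0], [0.001, 0.0, -1.0]]
force: [-1.2, 2.4, 5.6]
opening: 0.166
grasp_force: 30.0
262 [120, 134, 165, 155, 121, 121, 126, 126, 159, 226, 210, 175, 174, 156, 126, 125, 126, 128, 128, 130, 131, 129, 132, 131, 128, 129, 129, 131, 130, 118, 61, 56, 55, 55, 53, 53]
300 [118, 117, 117, 118, 118, 118, 123, 124, 127, 172, 172, 173, 173, 156, 126, 125, 125, 127, 127, 128, 128, 127, 130, 128, 127, 128, 128, 126, 127, 118, 59, 52, 52, 52, 50, 49]
```

```bash
python3 -m jog '[{"tx":0,"ty":0,"tz":-0.1,"roll":0,"jaw":0.3},{"tx":0,"ty":0,"tz":0,"roll":0,"jaw":0.7},{"tx":0,"ty":0,"tz":0,"roll":0,"jaw":0.7},{"tx":0,"ty":0,"tz":0,"roll":0,"jaw":0.7},{"tx":0,"ty":0,"tz":0,"roll":0,"jaw":0.7},{"tx":0,"ty":0,"tz":0,"roll":0,"jaw":0.7},{"tx":0,"ty":0,"tz":0,"roll":0,"jaw":0.7}]'
python3 - <<'E'
from h import *
from rig import *
s=read_state();b=capture('wrist');d=b['img'];pickle.dump((s,b),open('m8.pkl','wb'))
R=np.array(s['tcp_rot']);p=np.array(s['position'])
for c in (262,300): print(c,d[196:312:2,c-3:c+4].mean((1,2)).astype(int).tolist())
print('row 262',d[258:266,220:344:2].mean((0,2)).astype(int).tolist())
for r in landmark_of('wrist','lip')[:2]: print(r['point'],r['p'],R.T@(onz(wray(b,r['point'],s),.142)-p))
for row in (246,250,254): print(row,R.T@(onz(wray(b,(row,282),s),.148)-p))
E
```

```text
time_s: 26.6
position: [0.5564, -0.0937, 0.1507]
tcp_rot: [[-0.896, 0.444, 0.0], [0.444, 0.896, -0.0], [-0.0, 0.0, -1.0]]
force: [-1.5, 0.7, -0.6]
opening: 0.669
grasp_force: 0.0
262 [120, 121, 124, 126, 130, 171, 178, 174, 174, 162, 125, 123, 125, 126, 127, 130, 129, 129, 131, 129, 129, 129, 130, 130, 128, 129, 130, 132, 134, 126, 125, 126, 126, 126, 133, 147, 160, 165, 152, 123, 135, 76, 71, 70, 70, 70, 73, 71, 71, 66, 61, 67, 70, 74, 76, 81, 79, 83]
300 [120, 120, 121, 124, 125, 157, 174, 169, 174, 162, 125, 125, 125, 127, 128, 127, 125, 128, 128, 128, 126, 128, 126, 126, 127, 130, 130, 130, 133, 125, 125, 126, 126, 125, 134, 147, 160, 166, 152, 124, 133, 75, 72, 72, 72, 71, 72, 71, 72, 66, 59, 65, 69, 73, 76, 79, 79, 82]
row 262 [59, 59, 58, 59, 83, 214, 230, 229, 226, 203, 189, 138, 123, 125, 128, 129, 130, 129, 129, 129, 129, 128, 128, 128, 128, 128, 127, 128, 127, 127, 127, 127, 127, 128, 128, 127, 128, 128, 128, 129, 128, 129, 129, 129, 130, 130, 129, 130, 129, 127, 131, 201, 229, 226, 229, 229, 222, 93, 57, 57, 59, 57]
[275.6, 282.0] 0.71 [-0.00124553  0.00017786  0.00871934]
246 [0.01866    0.00014615 0.00271653]
250 [0.01650703 0.00014839 0.00271683]
254 [0.01432962 0.00015071 0.00271714]
```

```bash
python3 -m jog '[{"tx":-0.45,"ty":0,"tz":0,"roll":0,"jaw":0.67},{"tx":-0.4,"ty":0,"tz":0,"roll":0,"jaw":0.67},{"tx":0,"ty":0,"tz":0,"roll":0,"jaw":0.5},{"tx":0,"ty":0,"tz":0,"roll":0,"jaw":0},{"tx":0,"ty":0,"tz":0,"roll":0,"jaw":0},{"tx":0,"ty":0,"tz":0,"roll":0,"jaw":0},{"tx":0,"ty":0,"tz":0,"roll":0,"jaw":0}]'
python3 -m jog '[{"tx":0,"ty":0,"tz":-0.2,"roll":0,"jaw":0},{"tx":0,"ty":0,"tz":-0.3,"roll":0,"jaw":0},{"tx":0,"ty":0,"tz":0,"roll":0,"jaw":0},{"tx":0,"ty":0,"tz":0,"roll":0,"jaw":0}]'
python3 - <<'E'
from h import *
from rig import *
d=capture('wrist')['img']
for c in (262,300): print(c,d[196:250:2,c-3:c+4].mean((1,2)).astype(int).tolist())
E
```

```text
time_s: 27.4
position: [0.5638, -0.0973, 0.1507]
tcp_rot: [[-0.896, 0.444, -0.0], [0.444, 0.896, 0.0], [0.0, 0.0, -1.0]]
force: [0.1, 0.6, -1.6]
opening: 0.502
grasp_force: 30.0
time_s: 27.8
position: [0.5638, -0.0974, 0.1557]
tcp_rot: [[-0.896, 0.444, -0.0], [0.444, 0.896, 0.0], [0.0, -0.0, -1.0]]
force: [0.1, 0.1, -2.9]
opening: 0.495
grasp_force: 30.0
262 [169, 164, 170, 171, 169, 123, 121, 120, 123, 125, 126, 124, 126, 127, 125, 125, 127, 127, 126, 126, 127, 129, 135, 122, 123, 123, 123]
300 [168, 168, 161, 171, 168, 124, 121, 120, 123, 124, 123, 122, 125, 125, 124, 124, 123, 122, 125, 124, 126, 127, 133, 122, 122, 122, 122]
```

Cap is gripped 43 mm wide, lifted, and the bottom edge row shows it still upright. I'll give a small yaw and side shift to clear the tin, then move in.

```bash
python3 -m jog '[{"tx":0,"ty":0.4,"tz":0,"roll":0.05,"jaw":0},{"tx":0,"ty":0.4,"tz":0,"roll":0.045,"jaw":0},{"tx":0,"ty":0.3,"tz":0,"roll":0,"jaw":0},{"tx":-0.4,"ty":0,"tz":0,"roll":0,"jaw":0},{"tx":-0.3,"ty":0,"tz":0,"roll":0,"jaw":0},{"tx":-0.2,"ty":0,"tz":0,"roll":0,"jaw":0},{"tx":0,"ty":0,"tz":0,"roll":0,"jaw":0}]'
python3 -m jog '[{"tx":-0.15,"ty":0,"tz":0,"roll":0,"jaw":0},{"tx":-0.1,"ty":0,"tz":0,"roll":0,"jaw":0},{"tx":-0.1,"ty":0,"tz":0,"roll":0,"jaw":0},{"tx":0,"ty":0,"tz":0,"roll":0,"jaw":0}]'
```

```text
time_s: 28.55
position: [0.5773, -0.093, 0.1558]
tcp_rot: [[-0.85, 0.527, 0.001], [0.527, 0.85, -0.0], [-0.001, 0.0, -1.0]]
force: [-0.1, 0.4, -3.1]
opening: 0.497
grasp_force: 30.0
time_s: 28.95
position: [0.58, -0.0945, 0.1558]
tcp_rot: [[-0.85, 0.527, 0.0], [0.527, 0.85, -0.0], [-0.0, 0.0, -1.0]]
force: [0.1, -0.2, -3.5]
opening: 0.501
grasp_force: 30.0
```

```bash
python3 -m jog '[{"tx":-0.1,"ty":0,"tz":0,"roll":0,"jaw":0},{"tx":0,"ty":0,"tz":0,"roll":0,"jaw":0}]'|grep -E "pos|^force"; python3 -m jog '[{"tx":-0.1,"ty":0,"tz":0,"roll":0,"jaw":0},{"tx":0,"ty":0,"tz":0,"roll":0,"jaw":0}]'|grep -E "pos|^force"; python3 -m jog '[{"tx":-0.1,"ty":0,"tz":0,"roll":0,"jaw":0},{"tx":0,"ty":0,"tz":0,"roll":0,"jaw":0}]'|grep -E "pos|^force"
```

```text
position: [0.5807, -0.0949, 0.1557]
force: [1.1, 0.8, -2.5]
position: [0.5809, -0.095, 0.1556]
force: [-1.6, 1.3, -1.8]
position: [0.581, -0.0951, 0.1556]
force: [-3.3, 2.4, -0.3]
```

Fingers just touch the front wire, which confirms the depth: bottle at about −15 mm in the place frame. I'll ease off, lower and release.

```bash
python3 -m jog '[{"tx":0.2,"ty":0,"tz":0.2,"roll":0,"jaw":0},{"tx":0,"ty":0,"tz":0.2,"roll":0,"jaw":0},{"tx":0,"ty":0,"tz":0.1,"roll":0,"jaw":0},{"tx":0,"ty":0,"tz":0.1,"roll":0,"jaw":0},{"tx":0,"ty":0,"tz":0,"roll":0,"jaw":0}]'
python3 - <<'E'
from h import *
from rig import *
s=read_state();b=capture('wrist');d=b['img']
for c in (262,300): print(c,d[190:250:2,c-3:c+4].mean((1,2)).astype(int).tolist())
E
```

```text
time_s: 30.05
position: [0.5809, -0.095, 0.1507]
tcp_rot: [[-0.85, 0.527, 0.001], [0.527, 0.85, -0.0], [-0.001, 0.0, -1.0]]
force: [-2.8, 2.3, 5.1]
opening: 0.499
grasp_force: 31.7
262 [171, 172, 175, 172, 171, 165, 119, 104, 120, 120, 120, 124, 125, 125, 125, 126, 126, 125, 124, 127, 126, 126, 125, 126, 128, 135, 121, 122, 122, 121]
300 [172, 171, 172, 172, 171, 171, 171, 164, 124, 122, 123, 124, 125, 124, 123, 126, 125, 125, 126, 122, 124, 125, 125, 127, 127, 135, 123, 122, 123, 122]
```

```bash
python3 - <<'E'
from h import *
from rig import *
s=read_state();b=capture('wrist');d=b['img'].astype(int).mean(2)
T=np.array(b['tool_from_camera']);R=np.array(s['tcp_rot']);p=np.array(s['position'])
P=[]
for c in range(254,316,4):
    v=d[188:216,c-1:c+2].mean(1);r=188+np.argmin(np.diff(v))+1;q=R.T@(onz(wray(b,(r,c),s),.012)-p);P.append((c,r,round(1e3*q[0],1),round(1e3*q[1],1)))
print(P)
# shoulder edge (z~.118)
for c in range(254,316,6):
    v=d[230:250,c-1:c+2].mean(1);print(c,230+int(np.argmax(v)),end=' ')
E
```

```text
[(254, np.int64(205), np.float64(-1.3), np.float64(-24.9)), (258, np.int64(203), np.float64(0.6), np.float64(-21.3)), (262, np.int64(202), np.float64(1.5), np.float64(-17.6)), (266, np.int64(201), np.float64(2.4), np.float64(-14.0)), (270, np.int64(200), np.float64(3.4), np.float64(-10.4)), (274, np.int64(200), np.float64(3.4), np.float64(-6.8)), (278, np.int64(200), np.float64(3.4), np.float64(-3.2)), (282, np.int64(201), np.float64(2.4), np.float64(0.4)), (286, np.int64(202), np.float64(1.5), np.float64(4.0)), (290, np.int64(203), np.float64(0.6), np.float64(7.6)), (294, np.int64(205), np.float64(-1.3), np.float64(11.3)), (298, np.int64(205), np.float64(-1.3), np.float64(14.9)), (302, np.int64(205), np.float64(-1.3), np.float64(18.5)), (306, np.int64(206), np.float64(-2.3), np.float64(22.2)), (310, np.int64(209), np.float64(-5.1), np.float64(25.9)), (314, np.int64(207), np.float64(-3.2), np.float64(29.5))]
254 239 260 239 266 239 272 239 278 239 284 239 290 239 296 239 302 239 308 239 314 230
```

Lower edge is confused by the grey disc, but the shoulder edge is level (row 239 throughout), so the bottle is square in the grip. I'll release and back away.

```bash
python3 -m jog '[{"tx":0,"ty":0,"tz":-0.05,"roll":0,"jaw":0.55},{"tx":0,"ty":0,"tz":0,"roll":0,"jaw":0.62},{"tx":0,"ty":0,"tz":0,"roll":0,"jaw":0.65},{"tx":0,"ty":0,"tz":0,"roll":0,"jaw":0.65},{"tx":0.5,"ty":0,"tz":0,"roll":0,"jaw":0.65},{"tx":1.5,"ty":0,"tz":0,"roll":0,"jaw":0.65},{"tx":3,"ty":0,"tz":0,"roll":0,"jaw":0.65},{"tx":3,"ty":0,"tz":0,"roll":0,"jaw":0.65}]'
python3 -m jog '[{"tx":3,"ty":0,"tz":0,"roll":0,"jaw":0.65},{"tx":0,"ty":0,"tz":0,"roll":0,"jaw":0.65},{"tx":0,"ty":0,"tz":0,"roll":0,"jaw":0.65}]'
python3 - <<'E'
from h import *
from rig import *
np.set_printoptions(precision=1,suppress=True)
C=np.array([.5506,-.2247]);X=np.array([.895,-.446]);Y=np.array([.446,.895])
rk=lambda q:(np.round(1e3*np.array([(q[:2]-C)@X,(q[:2]-C)@Y,q[2]]),1))
s=read_state();b=capture('wrist');a=capture('side');pickle.dump((s,a,b),open('m9.pkl','wb'))
for n in ['bottle','lip']:
    y=[]
    for c,d in [('side',a),('wrist',b)]:
        for r in landmark_of(c,n)[:2]:
            v=ray(d,r['point']) if c=='side' else wray(d,r['point'],s);y.append(v)
            print(n,c,np.array(r['point']),round(r['p'],2),rk(onz(v,.01 if n=='bottle' else .142)))
for n in ['jar_wide','jar_slim']:print(n,[(np.round(r['point'],1),round(r['p'],2)) for r in landmark_of('side',n)[:2]])
for c in ['side','wrist']: print([(np.round(r['bbox'],0),round(r['p'],2)) for r in trace(c,'bottle')])
d=b['img'].astype(int).mean(2)
print('cols 282',d[150:300:3,280:285].mean(1).astype(int).tolist());print('cols 262',d[150:300:3,260:265].mean(1).astype(int).tolist())
E
```

```text
time_s: 30.95
position: [0.5138, -0.0526, 0.1505]
tcp_rot: [[-0.849, 0.528, 0.004], [0.528, 0.849, -0.001], [-0.004, 0.002, -1.0]]
force: [-0.5, 0.7, 0.4]
opening: 0.651
grasp_force: 0.0
time_s: 31.25
position: [0.4885, -0.0368, 0.1508]
tcp_rot: [[-0.85, 0.527, 0.004], [0.527, 0.85, -0.001], [-0.004, 0.001, -1.0]]
force: [-0.2, -0.6, 0.1]
opening: 0.653
grasp_force: 0.0
bottle side [286.8 291.8] 0.86 [-269.3  284.7   10. ]
bottle side [218.3 300.9] 0.75 [-11.6 128.1  10. ]
bottle wrist [311.9 282.3] 0.89 [-19.6 130.4  10. ]
bottle wrist [ 34.2 438.3] 0.82 [-288.4  299.6   10. ]
lip side [187.4 307.7] 0.59 [-36.9 125.9 142. ]
lip side [319. 316.] 0.57 [-491.3  340.3  142. ]
jar_wide [(array([204.4, 337.3]), 0.58)]
jar_slim [(array([198.3, 365.9]), 0.92)]
[(array([281., 281.,  41.,  53.]), 0.63), (array([293., 196.,  16.,  27.]), 0.55)]
[(array([253., 320.,  60.,  29.]), 0.88), (array([404.,   0.,  66.,  35.]), 0.57), (array([  1., 276., 350., 143.]), 0.4)]
cols 282 [113, 113, 112, 113, 114, 113, 113, 114, 114, 113, 114, 114, 114, 115, 115, 157, 168, 168, 167, 168, 168, 168, 167, 169, 169, 168, 167, 168, 169, 168, 169, 168, 168, 168, 168, 168, 168, 168, 167, 167, 167, 168, 147, 110, 121, 118, 121, 169, 138, 61]
cols 262 [113, 113, 113, 114, 113, 113, 114, 114, 114, 114, 112, 115, 116, 115, 115, 155, 167, 168, 168, 167, 167, 168, 168, 168, 168, 168, 168, 167, 167, 168, 168, 169, 167, 168, 167, 168, 167, 168, 167, 167, 167, 167, 166, 117, 118, 119, 118, 201, 180, 60]
```

```bash
python3 - <<'E'
from h import *
C=np.array([.5506,-.2247]);X=np.array([.895,-.446]);Y=np.array([.446,.895])
rk=lambda q:(np.round(1e3*np.array([(q[:2]-C)@X,(q[:2]-C)@Y,q[2]]),1))
s,a,b=pickle.load(open('m9.pkl','rb'));d=b['img'].astype(int).mean(2)
for c in (244,254,262,272,282,292,302,312,322): print(c,d[270:298,c-1:c+2].mean(1).astype(int).tolist())
for n,r,z in [('rim',194,.02),('disc',277,.0105),('bot',290,.0105)]: print(n,rk(onz(wray(b,(r,282),s),z)))
E
```

```text
244 [167, 167, 167, 168, 166, 167, 167, 166, 163, 126, 113, 113, 112, 117, 118, 121, 119, 118, 117, 118, 119, 140, 201, 215, 152, 78, 61, 63]
254 [167, 167, 167, 167, 167, 166, 166, 158, 134, 117, 114, 111, 117, 119, 120, 120, 121, 119, 118, 118, 126, 181, 216, 219, 171, 91, 61, 64]
262 [167, 167, 166, 167, 168, 167, 166, 156, 133, 116, 115, 116, 119, 119, 120, 119, 120, 118, 117, 122, 153, 201, 221, 218, 180, 98, 63, 60]
272 [168, 166, 168, 167, 167, 166, 158, 136, 117, 115, 114, 116, 118, 121, 121, 119, 119, 117, 119, 129, 175, 219, 221, 203, 145, 81, 61, 64]
282 [167, 167, 165, 168, 167, 165, 150, 122, 114, 110, 115, 118, 121, 121, 120, 118, 118, 119, 121, 138, 172, 168, 166, 159, 138, 82, 61, 61]
292 [167, 167, 167, 167, 167, 160, 137, 118, 116, 121, 119, 119, 122, 120, 119, 120, 118, 120, 133, 168, 168, 163, 161, 163, 136, 82, 62, 64]
302 [114, 114, 114, 113, 114, 116, 115, 114, 118, 118, 118, 121, 119, 119, 120, 119, 120, 127, 152, 166, 166, 164, 166, 164, 131, 78, 62, 62]
312 [128, 117, 126, 129, 123, 114, 114, 114, 116, 119, 121, 120, 119, 120, 119, 121, 131, 176, 210, 195, 170, 166, 167, 163, 121, 73, 62, 63]
322 [168, 166, 157, 133, 118, 115, 112, 115, 119, 121, 120, 119, 119, 119, 118, 128, 177, 214, 207, 177, 165, 168, 167, 163, 105, 64, 62, 64]
rim [-149.9  142.    20. ]
disc [-62.7 134.   10.5]
bot [-47.5 132.6  10.5]
```

Those rows turn out to be the tray's front edge; the bottle is hidden behind the gripper bar. I'll back up and look again.

```bash
python3 -m jog '[{"tx":2,"ty":0,"tz":-3,"roll":0,"jaw":0.65},{"tx":0.5,"ty":0,"tz":-4,"roll":0,"jaw":0.65},{"tx":0,"ty":0,"tz":-4,"roll":0,"jaw":0.65},{"tx":0,"ty":0,"tz":-3,"roll":0,"jaw":0.65},{"tx":0,"ty":0,"tz":0,"roll":0,"jaw":0.65},{"tx":0,"ty":0,"tz":0,"roll":0,"jaw":0.65}]'
python3 - <<'E'
from h import *
from rig import *
C=np.array([.5506,-.2247]);X=np.array([.895,-.446]);Y=np.array([.446,.895])
rk=lambda q:(np.round(1e3*np.array([(q[:2]-C)@X,(q[:2]-C)@Y,q[2]]),1))
t=capture('top');a=capture('side');s=read_state();b=capture('wrist');pickle.dump((s,a,t,b),open('m10.pkl','wb'))
for n in ['bottle','lip','spot_left']:
    for c,d in [('top',t),('side',a),('wrist',b)]:
        for r in landmark_of(c,n)[:3]:
            v=wray(d,r['point'],s) if c=='wrist' else ray(d,r['point'])
            print(n,c,np.round(r['point'],1),round(r['p'],2),rk(onz(v,.142 if n=='lip' else .01)))
for c in ['top','side','wrist']: print(c,[(np.round(r['bbox'],0),round(r['p'],2)) for r in trace(c,'bottle')])
# model: project upright bottle at (x,y)=(-15,128), yaw -5.3 into side and top
def proj(d,q):
    M=np.linalg.inv(np.array(d['cam_to_world']));c=M@np.r_[q,1];f=210/np.tan(np.radians(d['vertical_fov'])/2)
    return np.round([d['cy']-f*c[1]/-c[2],d['cx']+f*c[0]/-c[2]],1)
y=np.radians(-5.3)
for n,l in [('base',(0,0,.01)),('lip',(-.025,0,.142)),('captop',(0,0,.148)),('fbL',(-.017,.027,.01)),('fbR',(-.017,-.027,.01)),('ftL',(-.017,.027,.118)),('ftR',(-.017,-.027,.118))]:
    u=np.array([-.015+l[0]*np.cos(y)-l[1]*np.sin(y),.128+l[0]*np.sin(y)+l[1]*np.cos(y)]);w=np.r_[C+u[0]*X+u[1]*Y,l[2]];print(n,'top',proj(t,w),'side',proj(a,w))
E
```

```text
time_s: 32.35
position: [0.4659, -0.0238, 0.2906]
tcp_rot: [[-0.85, 0.527, 0.001], [0.527, 0.85, -0.0], [-0.001, 0.0, -1.0]]
force: [-0.5, -0.1, -1.1]
opening: 0.65
grasp_force: 0.0
bottle top [255.3 253.7] 0.82 [-286.5  305.6   10. ]
bottle top [203.1 345.5] 0.75 [-21.5 126.3  10. ]
bottle side [291.  292.3] 0.81 [-283.7  290.2   10. ]
bottle side [215.5 299.2] 0.6 [  3.5 126.6  10. ]
bottle wrist [ 74.1 390.8] 0.74 [-290.2  297.5   10. ]
bottle wrist [285.9 202.1] 0.7 [-6.8  4.8 10. ]
bottle wrist [275.1 282.1] 0.6 [-16.8 128.7  10. ]
lip top [202.  350.1] 0.77 [-35.4 128.7 142. ]
lip top [300.9 239.2] 0.59 [-406.4  279.8  142. ]
lip side [186.  310.5] 0.71 [-33.5 114.9 142. ]
lip side [314.7 317.1] 0.67 [-481.6  332.4  142. ]
lip wrist [316.9 282.1] 0.67 [-36.9 130.4 142. ]
lip wrist [278.  465.9] 0.66 [-56.7 345.2 142. ]
spot_left top [200.4 352.5] 0.64 [ -4.6 110.7  10. ]
spot_left side [216.9 301.3] 0.61 [ -5.6 123.7  10. ]
spot_left side [197.6 366.3] 0.26 [   4.5 -123.4   10. ]
spot_left side [206.2 333.3] 0.21 [ 5.   2.2 10. ]
top [(array([226., 254.,  38.,  49.]), 0.97), (array([334., 192.,  29.,  17.]), 0.58)]
side [(array([292., 176.,  20.,  44.]), 0.69), (array([282., 281.,  43.,  54.]), 0.64)]
wrist [(array([262., 264.,  44.,  82.]), 0.95), (array([364.,   0.,  53.,  77.]), 0.75)]
base top [200.9 345.9] side [218.9 301.4]
lip top [203.2 348.9] side [188.3 306.8]
captop top [195.2 353.9] side [182.  303.8]
fbL top [201.  335.4] side [223.7 295.3]
fbR top [210.3 350.7] side [220.5 311.5]
ftL top [196.7 340.6] side [195.1 296.9]
ftR top [206.8 357.3] side [191.9 313.8]
```

```bash
python3 - <<'E'
from h import *
C=np.array([.5506,-.2247]);X=np.array([.895,-.446]);Y=np.array([.446,.895])
rk=lambda q:(np.round(1e3*np.array([(q[:2]-C)@X,(q[:2]-C)@Y,q[2]]),1))
s,a,t,b=pickle.load(open('m10.pkl','rb'));d=b['img'].astype(int).mean(2)
for c in (252,268,282,296,312): print(c,d[226:336:2,c-1:c+2].mean(1).astype(int).tolist())
for r in (236,244,252,258,262,264,266,268): print(r,'rim.02',rk(onz(wray(b,(r,282),s),.02))[0],'base.01',rk(onz(wray(b,(r,282),s),.01))[0])
for r in (296,300,304,308,312,316,320): print(r,'.118',rk(onz(wray(b,(r,282),s),.118))[0],'.142',rk(onz(wray(b,(r,282),s),.142))[0])
E
```

```text
252 [161, 161, 162, 162, 160, 162, 161, 162, 161, 162, 162, 161, 122, 113, 117, 114, 213, 199, 217, 217, 208, 178, 162, 162, 161, 161, 160, 159, 159, 155, 156, 157, 159, 192, 162, 58, 63, 65, 68, 69, 73, 73, 75, 75, 76, 75, 72, 78, 158, 154, 183, 191, 170, 160, 160]
268 [162, 161, 161, 163, 161, 161, 162, 162, 162, 161, 162, 142, 112, 115, 116, 158, 215, 216, 201, 160, 140, 100, 113, 113, 114, 112, 117, 117, 116, 118, 117, 115, 117, 117, 95, 57, 64, 68, 67, 72, 72, 75, 76, 74, 74, 75, 73, 70, 62, 67, 110, 137, 95, 89, 131]
282 [163, 162, 163, 162, 161, 163, 161, 161, 161, 162, 160, 117, 113, 116, 120, 173, 162, 161, 161, 157, 98, 98, 115, 113, 114, 118, 116, 117, 118, 117, 116, 116, 117, 117, 98, 58, 61, 66, 69, 70, 73, 74, 76, 77, 76, 75, 74, 70, 134, 121, 108, 134, 90, 101, 136]
296 [160, 162, 162, 162, 162, 162, 162, 152, 113, 112, 112, 109, 115, 115, 142, 160, 162, 161, 161, 162, 161, 147, 115, 116, 116, 116, 114, 116, 116, 116, 117, 115, 116, 116, 95, 58, 61, 65, 72, 72, 73, 74, 76, 75, 77, 75, 73, 71, 65, 71, 109, 91, 89, 127, 136]
312 [162, 163, 162, 161, 161, 162, 161, 161, 162, 143, 111, 113, 115, 132, 212, 165, 176, 175, 167, 170, 164, 161, 188, 207, 216, 218, 216, 174, 167, 215, 216, 216, 190, 164, 147, 59, 64, 67, 69, 69, 73, 74, 75, 76, 74, 75, 72, 79, 157, 159, 160, 160, 160, 154, 161]
236 rim.02 -82.9 base.01 -78.9
244 rim.02 -71.0 base.01 -66.7
252 rim.02 -58.9 base.01 -54.3
258 rim.02 -49.7 base.01 -44.8
262 rim.02 -43.4 base.01 -38.4
264 rim.02 -40.2 base.01 -35.2
266 rim.02 -37.0 base.01 -31.9
268 rim.02 -33.8 base.01 -28.6
296 .118 -48.9 .142 -64.2
300 .118 -43.5 .142 -59.2
304 .118 -37.9 .142 -54.1
308 .118 -32.3 .142 -48.8
312 .118 -26.6 .142 -43.5
316 .118 -20.7 .142 -38.2
320 .118 -14.8 .142 -32.7
```

Tray rim measures −54.5 (must be −55) and the bottle's front bottom edge about −29. The lip is at about −35 mm and y ≈ 128. That puts the bottle about −12 mm in depth and +8 mm sideways, upright and released, so I'm handing in.

```bash
python3 -c "
from rig import *
print(hand_in())"
```

```text
the job is handed in; nothing more can be done
None
```

I handed the job in with the bottle standing upright and released in the free left place, lip to the front. By my measurements it is about 12 mm forward and 8 mm to the side of centre and about 5° off square, all within tolerance; `hand_in` gave no verdict, and I did not measure the jars, brush and soap dish again at the end.

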